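# Set the tilting animation table with the locked-away spacer blocks

### The arm

A 6-joint arm with a two-finger parallel gripper is mounted at the origin on the work surface. World frame = base frame: x ahead of the robot, y to its left, z up, the work surface at z = 0. Lengths are in m, angles in rad, forces in N, time in s.
With the tool pointing down it reaches from about 0.375 to 0.9 m from the base axis. Payload 3.1 kg.
Tool frame: the origin (TCP) lies on the front face of the gripper's body, between the roots of the fingers; the fingertips stand 70 mm ahead of it and the grasp point (between the pads) lies 51 mm ahead of it; z points along the fingers, y is the line along which they close (so a half turn about z gives the same grasp; the last joint's range is limited). The gripper opens to 87 mm and grips with 3 to 60 N. Pads are 19 mm wide; open, the fingers measure 117 mm over their backs; the gripper's body (75 mm by 190 mm) begins 51 mm behind the grasp point.
Start: joints at [-1.47, 0.527, 1.433, -0, 1.181, -0.178], TCP at [0.173, -0.601, 0.292] pointing down, gripper open.
Joint ranges: [-3.08, 3.08], [-0.75, 2.2], [0.22, 2.44], [-1.43, 4.57], [0, 2.65], [-2.85, 2.85]. Speed limits (rad/s): [2.79, 2.79, 3.14, 3.14, 3.14, 3.14].

### API

Orientations are given as a unit quaternion [x, y, z, w].
In Python, from rig import robot, cams, ticket gives the robot as it stands. The module is installed in compiled form; this text tells all that it offers.
- The arm moves only by the shell command python3 -m crank 'ROWS' [FORCE]. ROWS is JSON, a list of rows, each a list of 7 numbers: the shift along the tool's x, y, z in cm, then the turn, a rotation vector about the tool's x, y, z in rad, then the closure, from 0 (fully open) to 1 (shut). A call has 1 to 5 rows; each row shifts and turns the commanded pose from where the row before left it, along the tool's axes as they then stand; what a row does not reach is not made up. A row lasts 1/8 s, in which the tool goes at most 62.5 mm and 10.7 degrees, less where a joint would pass 70% of its speed; a pose out of reach is approached as far as the arm can. A call is refused whole if a number of a shift passes 6.25 or a number of a turn 0.188, either way. A call with a gripper value outside its range is refused whole. The fingers move at their own pace and stop on an object; FORCE is the grip in N (left out, the last holds). Time passes only in rows, so rows that do not move let the fingers close. It gives the time, the measured TCP pose, the force, the opening and the grip force at its end, in the units of the state.
- robot.get_obs(): the state, without advancing time (a new reading comes with each control period).
- cams.camera(name): name is "side" or "top"; returns the picture (420x560x3 uint8, red, green, blue); there is no depth.
- cams.camera_info(name): a dict with "intrinsics" (3x3 intrinsics, pixels), "pose" (4x4, takes a point from camera to world coordinates). Camera axes: x right, y down, z forward; pixel columns grow to the right and rows downward; lengths in m; the calibration is good to about 2 mm. A picture is of the moment at which its call begins. camera_info takes no time and is no camera call.
- ticket.hand_in(): hands the job in; it is judged then, once.
The state is a dict: "time": time; "q": joint angles; "joint_velocities": joint speeds; "joint_torque": joint torques, N m; "position": TCP position; "tool_rot": TCP orientation; "ft_force": force on the tool from outside, world axes, zero at the start; "moment": the same for the moment, N m; "grip_width": finger opening in m; "grip_force": force on a finger pad.
Only numpy, scipy, OpenCV 4.12 (cv2) and the standard library are available. Lean on these libraries where they do the work, as an engineer would, in place of code of your own. Each camera call takes 0.05 s, during which the arm holds its last target. There are 200 camera calls.

### The job

The spacer blocks for the tilting animation table are locked away in the low grey box: turn the key a quarter turn clockwise, swing the box's panel fully open and, with the table tipped up out of the way, stack all the blocks that are in the box flat in one straight pile, centred on the white rectangle of the table's base plate and with their long sides parallel to its hinge. Lower the table so that its roller rests on the pile, shut the panel of the empty box and turn the key back to locked. Leave the other things on the desk where they are.

Things in the scene. Friction and masses are not known exactly. Their poses are not given: they have to be found in the camera images.
- spacerbox: fixed low grey box, 244 (x) x 236 (y) x 92 mm high without its panel; origin: centre of its underside; +y is the hinge side, -y the latch side. Walls 6 mm, inner floor 30 mm above the desk, with black ridges 6 mm high forming four pockets 100 (x) x 64 (y) mm centred at x +-56, y +-52 mm (ridges 28 mm wide at the y walls, 40 mm in the middle). A keeper lip juts 14 mm in from the -y wall at x = -98
- panel (a joint): flat aluminium access panel on the box, 244 x 236 x 8 mm, 0.6 kg, hinged along the box's +y top edge. Value: opening angle in rad, 0 shut, 1.75 fully open (leaning back past upright, where it stays by itself; short of upright it falls shut). It lifts only while the key is turned to open
- panel_hinge (a point): point on the panel's hinge axis, at the middle of the hinge; the axis is the box's x axis, 92 mm above the desk. Its frame turns with the panel: at angle 0 it is parallel to the box's frame; opening turns it about -x, so that the panel's -y edge rises
- panel_handle (a point): middle of the panel's bar handle: a round steel bar, 10 mm thick, 68 mm long between two posts, parallel to the hinge, 36 mm above the panel's upper face; in the panel's frame 222 mm (-y) from the hinge axis and 44 mm (z) above it. Frame turns with the panel
- key (a joint): brass key of the quarter-turn cam latch, staying in its lock in the panel. Value: 0 locked, 1.571 open; it opens clockwise seen from above. It moves stiffly (0.06 N m) and stays where it is left
- key_bow (a point): middle of the key's flat bow: 36 mm wide, 9 mm thick, 32 mm high, upright on the panel, 35 mm above its upper face (135 mm above the desk when shut). Site x lies along the bow's width, y through its thickness; when locked x is parallel to the box's x. It is 98 mm (-x) from the panel's middle and 31 mm from its -y edge
- tiltbase: fixed steel base plate of the tilting table, 180 (x) x 215 (y) x 12 mm. Origin: centre of its underside on the desk; z up. The table's hinge axis is parallel to x at y = -98 mm, 21 mm above the desk
- tilttable (a joint): the tilting table: aluminium plate 170 x 190 x 8 mm with a purple card, 0.5 kg. Value: angle in rad, 0 flat, up to 1.75 (past upright, where it stays by itself; short of upright it falls). Under its free edge a steel roller, radius 9 mm, parallel to the hinge, axis 170 mm from the hinge axis: resting on a pile of height h above the base plate the angle is asin(h / 170 mm)
- table_hinge (a point): point on the tilting table's hinge axis, in the middle. Its frame turns with the table: parallel to the base plate's frame at angle 0; rising turns it about +x, so that the table's +y edge rises
- table_peg (a point): point on the tilting table's lifting peg, a round steel peg of 12 mm diameter, parallel to the hinge, sticking out 55 mm beyond the table's -x side at the free edge; this point is 33 mm out from that side (22 mm from the peg's end). In the table's frame it is at x = -118, y = 180, z = 13 mm from table_hinge
- pile_spot (a point): centre of the scribed white rectangle (94 x 58 mm) on the base plate's upper face (12 mm above the desk), 158 mm from the hinge axis: where the pile goes; axes as the base plate's
- block1: aluminium spacer block 84 (x) x 48 (y) x 18 mm (z); origin: centre of its underside, z up, x along its length. At the start it lies in one of the box's pockets, roughly along the box's x axis; it may be absent
- block2: aluminium spacer block 84 (x) x 48 (y) x 22 mm (z); origin: centre of its underside, z up, x along its length. At the start it lies in one of the box's pockets, roughly along the box's x axis; it may be absent
- block3: aluminium spacer block 84 (x) x 48 (y) x 26 mm (z); origin: centre of its underside, z up, x along its length. At the start it lies in one of the box's pockets, roughly along the box's x axis; it may be absent
- block4: aluminium spacer block 84 (x) x 48 (y) x 30 mm (z); origin: centre of its underside, z up, x along its length. At the start it lies in one of the box's pockets, roughly along the box's x axis; it may be absent
- tape_roll: roll of yellowish tape, 92 mm across, 22 mm high, lying flat; not part of the job; origin at its underside
- glue_stick: white glue stick, 28 mm thick, 95 mm high, standing; not part of the job; origin at its underside
- eraser: dark eraser, 60 x 25 x 14 mm; not part of the job; origin at its underside
- paint_jar: paint jar, 60 mm across, 75 mm high, standing; not part of the job; origin at its underside
- pen_mug: white mug, 80 mm across, 95 mm high; not part of the job; origin at its underside
- lens: black camera lens, 76 mm across, 80 mm high, standing; not part of the job; origin at its underside
- card_box: cardboard box, 150 x 110 x 40 mm; not part of the job; origin at its underside
- craft_brush: craft brush lying on the desk; not part of the job; origin at its underside

How it is judged:
On the way, in this order (a step that is already met when the one before it is completed fails the run):
1. the key is turned a quarter turn to open (value of joint key above 1.3 rad), for 0.2 s.
2. the panel is swung fully open (value of joint panel above 1.6 rad), for 0.3 s.
3. all the blocks are piled on the marked spot and the table's roller rests on the pile (horizontal distance between each of block1, block2, block3, block4 and pile_spot below 0.014 m and angle between the z axis of each of block1, block2, block3, block4 and the z axis of tiltbase, either way round below 0.08 rad and angle between the x axis of each of block1, block2, block3, block4 and the x axis of tiltbase, either way round below 0.16 rad and linear speed of each of block1, block2, block3, block4 below 0.02 m/s and value of joint tilttable between 0.18 and 0.56 rad), for 0.5 s.
At the end, for the whole second after the job is handed in: Every block present lies flat (0.08 rad) in one pile, centre within 14 mm of the white rectangle's centre, length within 0.16 rad of the hinge direction; the table rests still on the pile (0.18 to 0.56 rad); panel shut (below 0.03 rad), key locked (below 0.2 rad), all at rest (all of step 3 and velocity of joint tilttable between -0.05 and 0.05 rad/s and value of joint panel below 0.03 rad and value of joint key below 0.2 rad); the robot touches nothing.
It fails at once if one of the other things on the desk is moved more than 30 mm (distance of any of tape_roll, glue_stick, eraser, paint_jar, pen_mug, lens, card_box, craft_brush from where it was at the start of the episode above 0.03 m).
Of block1, block2, block3, block4 only 2 to 3 are there at a start; the rules pass over those that are not, and their reading is None.
At some moment in a run one of block1, block2, block3, block4 may be knocked a few centimetres aside while the robot is not near it.
Once in a run the grip may slacken for a moment while it holds something.
It also fails if it takes over 210 s, if anything falls off the work surface, if the arm or the gripper's body presses on something with over 40 N, if the wrist force passes 120 N, or if a joint passes its speed limit or range.

## Working session

There is one attempt and no reset: what is moved stays moved. The work goes in short steps, Python scripts to look and compute and a shell command to move; the robot and the scene stay as the last step left them, time stands still between calls to the robot, and variables do not carry over. Pictures are saved under pics/ and viewed, at most 14 in all, crops included, and the job is handed in when it is done.

```bash
ls; mkdir -p pics; python3 - <<'E'
from rig import robot,cams
import cv2,numpy as np
np.set_printoptions(precision=4,suppress=True)
for n in("top","side"):
    cv2.imwrite(f"pics/{n}0.png",cams.camera(n)[:,:,::-1]); i=cams.camera_info(n); print(n,i["intrinsics"],i["pose"])
print(robot.get_obs())
E
```

```text
pics
top [[431.0546   0.     280.3344]
 [  0.     431.0546 206.2833]
 [  0.       0.       1.    ]] [[ 0.0193 -0.9982  0.0562  0.4981]
 [-0.9995 -0.0207 -0.0248 -0.0647]
 [ 0.0259 -0.0556 -0.9981  1.0695]
 [ 0.      0.      0.      1.    ]]
side [[459.7767   0.     288.0553]
 [  0.     459.7767 216.9582]
 [  0.       0.       1.    ]] [[-0.8308 -0.326   0.4511 -0.0503]
 [-0.5565  0.4751 -0.6816  0.818 ]
 [ 0.0079 -0.8173 -0.5762  0.837 ]
 [ 0.      0.      0.      1.    ]]
{'time': 0.1, 'q': array([-1.4695,  0.5284,  1.4338, -0.    ,  1.1814, -0.1785]), 'joint_velocities': array([-0.0003, -0.0023, -0.0039,  0.0004,  0.0026, -0.0004]), 'joint_torque': array([ -0.0001, -44.0985, -17.715 ,   0.0636,   0.0534,  -0.    ]), 'position': array([ 0.1726, -0.6002,  0.2914]), 'tool_rot': array([ 0.9902,  0.1394,  0.    , -0.001 ]), 'ft_force': array([-0.2823, -0.8644,  0.3023]), 'moment': array([-0.0294, -0.0046, -0.0226]), 'grip_force': 0.0, 'grip_width': 0.08726394890213901}
```

View pics/top0.png

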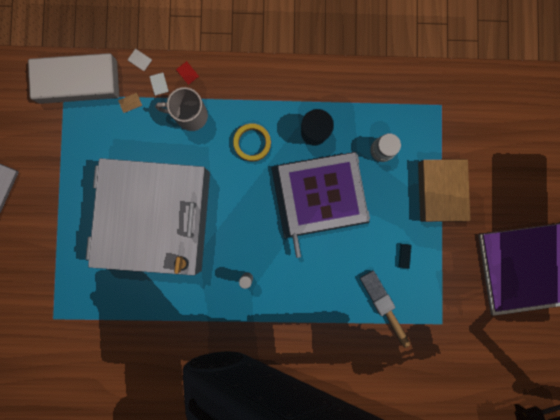

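View pics/side0.png

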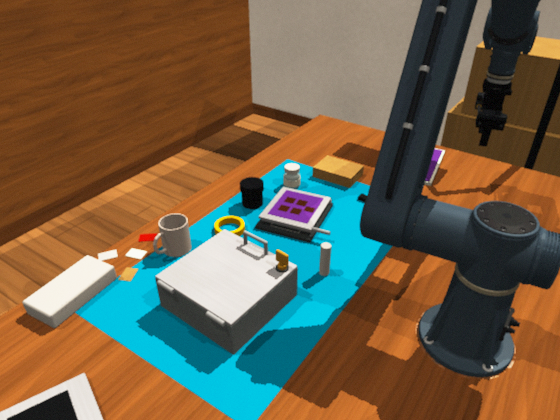

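The top view shows the box panel with corners near (97,160), (205,167), (196,275) and (90,267). The handle is at (190,219), the key at (181,265), the table card near (323,193) and the peg at (296,245). The box and table frames are nearly parallel to the world axes, with hinges to the left and right respectively.

```bash
cat > h.py <<'E'
from rig import robot,cams,ticket
import cv2,numpy as np
from scipy.spatial.transform import Rotation as R
np.set_printoptions(precision=4,suppress=True)
def ray(n,uv):
    i=cams.camera_info(n);P=np.array(i["pose"]);d=P[:3,:3]@np.linalg.inv(i["intrinsics"])@np.array([uv[0],uv[1],1.]);return P[:3,3],d/np.linalg.norm(d)
def onz(n,uv,z):
    o,d=ray(n,uv);return o+d*(z-o[2])/d[2]
def tri(a,b):
    o1,d1=ray("top",a);o2,d2=ray("side",b)
    s=np.linalg.lstsq(np.c_[d1,-d2],o2-o1,rcond=None)[0];p,q=o1+d1*s[0],o2+d2*s[1]
    return (p+q)/2,np.linalg.norm(p-q)
def proj(n,p):
    i=cams.camera_info(n);P=np.linalg.inv(np.array(i["pose"]));c=i["intrinsics"]@(P[:3,:3]@np.array(p)+P[:3,3]);return c[:2]/c[2]
def toolmove(target,cur=None):  # world shift -> tool axes, cm
    o=robot.get_obs();return R.from_quat(o["tool_rot"]).inv().apply(np.array(target)-o["position"])*100
E
python3 - <<'E'
from h import *
im=cv2.imread("pics/top0.png");hsv=cv2.cvtColor(im,cv2.COLOR_BGR2HSV)
def rect(m,z,name):
    m=cv2.morphologyEx(m.astype(np.uint8),cv2.MORPH_OPEN,np.ones((5,5)))
    c=max(cv2.findContours(m,0,2)[0],key=cv2.contourArea);r=cv2.boxPoints(cv2.minAreaRect(c))
    w=np.array([onz("top",p,z)[:2] for p in r]);print(name,r.round(1).tolist(),w.tolist(),"c",w.mean(0))
    for i in range(2):
        e=w[i+1]-w[i];print("  len",np.linalg.norm(e),"ang",np.degrees(np.arctan2(e[1],e[0])))
H,S,V=hsv[...,0].astype(int),hsv[...,1].astype(int),hsv[...,2].astype(int)
print(hsv[220,130],hsv[250,200],hsv[193,340],hsv[170,290])
roi=np.zeros(H.shape,bool);roi[140:290,80:225]=1
rect(roi&(S<60)&(V>110),.1,"panel")
roi[:]=0;roi[140:250,265:380]=1
rect(roi&(H>125)&(H<160)&(S>80),.04,"card")
rect(roi&~((H>90)&(H<112)&(S>140)&(V>60)),.03,"all")
s=cv2.imread("pics/side0.png")
big=np.hstack([cv2.resize(im[150:300,80:230],None,fx=2.6,fy=2.6,interpolation=2),cv2.resize(im[140:260,260:380],(390,390),interpolation=2)])
cv2.imwrite("pics/c1.png",big)
cv2.imwrite("pics/c2.png",cv2.resize(s[175:315,150:350],None,fx=4,fy=4,interpolation=2))
E
```

```text
[170  11 135] [96 23 55] [138 145  86] [162  10 125]
panel [[86.5, 266.5], [95.5, 157.60000610351562], [203.5, 166.60000610351562], [194.5, 275.5]] [[0.4105541184968194, 0.33719806780366474], [0.6532974702446724, 0.32778166879630427], [0.6385770814481525, 0.0860927672046417], [0.3947665446851133, 0.09904359371358491]] c [0.5243 0.2125]
  len 0.2429259216058421 ang -2.221480179282369
  len 0.2421367692006009 ang -93.48537128875594
card [[288.70001220703125, 172.1999969482422], [349.29998779296875, 161.39999389648438], [358.6000061035156, 213.6999969482422], [298.1000061035156, 224.5]] [[0.6384447744774353, -0.10889040703356181], [0.6680847787310435, -0.25488986662441687], [0.5421515994010228, -0.27871522132539917], [0.5133301060084622, -0.13349920870375515]] c [ 0.5905 -0.194 ]
  len 0.14897775690678 ang -78.52409023180358
  len 0.12816712988436152 ang -169.28680730745032
all [[269.5, 166.10000610351562], [357.20001220703125, 149.8000030517578], [373.1000061035156, 235.1999969482422], [285.3999938964844, 251.5]] [[0.6535967523007213, -0.06237548243138539], [0.6988254109050924, -0.2759068512948291], [0.49121347380162866, -0.31657638311087827], [0.44796660090641405, -0.10488711527723597]] c [ 0.5729 -0.1899]
  len 0.21826881831321399 ang -78.04078321802008
  len 0.2115578579159593 ang -168.9165598252751
```

View pics/c1.png

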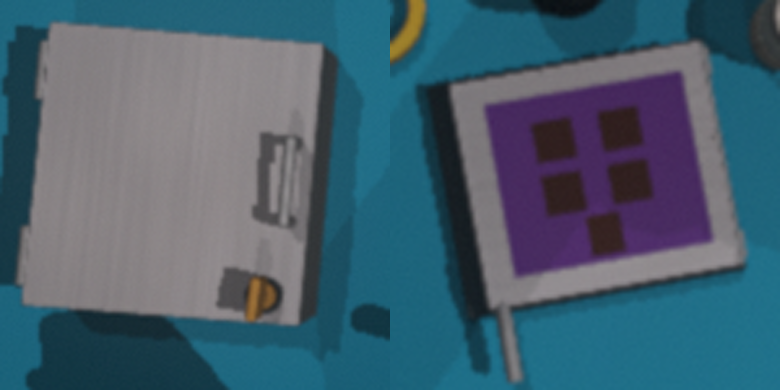

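View pics/c2.png

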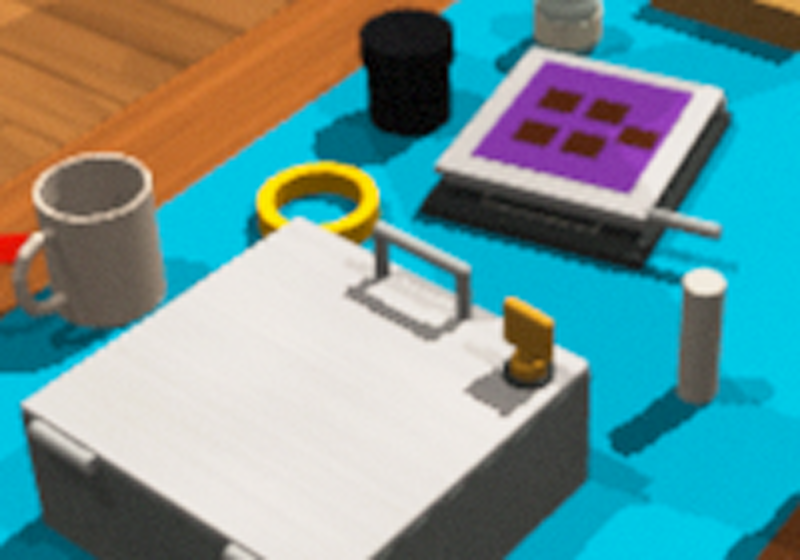

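```bash
python3 - <<'E'
from h import *
h1,h2=onz("top",(191.2,203.1),.141),onz("top",(189.6,236.5),.141)
print("handle",h1,h2,(h1+h2)/2,np.linalg.norm(h1-h2),np.degrees(np.arctan2(*(h1-h2)[[1,0]])))
k=onz("top",(180.8,264.6),.143);print("key",k)
print("key tri",tri((180.8,264.6),(282.2,259)))
y=np.radians(-3.0);Rz=np.array([[np.cos(y),-np.sin(y)],[np.sin(y),np.cos(y)]])
e=np.array([(0.6386+.3948)/2,(.0861+.0990)/2])
for nm,v in(("edge",e-Rz@[0,-118]*1 if 0 else e-Rz@[0,-.118]),("handle",((h1+h2)/2)[:2]-Rz@[0,-.104]),("key",k[:2]-Rz@[-.098,-.087])):print("boxc",nm,v)
r,t=onz("top",(294.5,234.5),.034),onz("top",(298.8,256.9),.034)
print("peg",r,t,np.linalg.norm(r-t),np.degrees(np.arctan2(*(r-t)[[1,0]])))
print("peg tri",tri((298.8,256.9),(329.5,232.5)))
a=np.radians(11.2);Ra=np.array([[np.cos(a),-np.sin(a)],[np.sin(a),np.cos(a)]])
P=t[:2]+Ra@[.022,0];hg=P-Ra@[-.118,.18];print("pegpt",P,"hinge",hg,"spot",hg+Ra@[0,.158],"cardc in table",Ra.T@(np.array([.5905,-.194])-hg))
for n,uv,z in(("glue",(246,282),.095),("lens",(317,125),.08),("tape",(252,142),.02),("brush tip",(370,275),.01),("paint",(387,147),.075)):print(n,onz("top",uv,z))
print(toolmove([k[0],k[1],.28]))
E
```

```text
handle [0.5532 0.1038 0.141 ] [0.4816 0.105  0.141 ] [0.5174 0.1044 0.141 ] 0.07160399425658807 -0.960808416040444
key [0.4218 0.1214 0.143 ]
key tri (array([0.4214, 0.126 , 0.1239]), np.float64(0.0029405732945605788))
boxc edge [0.5229 0.2104]
boxc handle [0.5229 0.2082]
boxc key [0.5242 0.2031]
peg [ 0.4892 -0.1258  0.034 ] [ 0.4359 -0.137   0.034 ] 0.054477557585275775 11.907223682559835
peg tri (array([ 0.4363, -0.1368,  0.0327]), np.float64(0.0009918447264549474))
pegpt [ 0.4575 -0.1327] hinge [ 0.6082 -0.2864] spot [ 0.5776 -0.1314] cardc in table [0.0005 0.0941]
glue [ 0.3816 -0.0154  0.095 ]
lens [ 0.7452 -0.1711  0.08  ]
tape [ 0.7138 -0.0182  0.02  ]
brush tip [ 0.3934 -0.3144  0.01  ]
paint [ 0.6984 -0.3369  0.075 ]
[ 43.8755 -62.4612   1.2712]
```

```bash
python3 -m crank '[[3.9,-2.3,0,0,0,0,0.5],[3.9,-2.3,0,0,0,0,0.5],[3.9,-2.3,0,0,0,0,0.5],[3.9,-2.3,0,0,0,0,0.5],[3.9,-2.3,0,0,0,0,0.5]]' 20
python3 -m crank '[[3.9,-2.3,0,0,0,0,0.5],[3.9,-2.3,0,0,0,0,0.5],[3.9,-2.3,0,0,0,0,0.5],[3.9,-2.3,0,0,0,0,0.5],[0.9,-4.2,0,0,0,0,0.5]]'
python3 -m crank '[[0.9,-4.2,0,0,0,0,0.5],[0.9,-4.2,0,0,0,0,0.5],[0.9,-4.2,0,0,0,0,0.5],[0.9,-4.2,0,0,0,0,0.5],[0.9,-4.2,0,0,0,0,0.5]]'
python3 -m crank '[[0.9,-4.2,0,0,0,0,0.5],[0.9,-4.2,0,0,0,0,0.5],[0.9,-4.2,0,0,0,0,0.5],[0.9,-4.2,0,0,0,0,0.5],[0,0,0,0,0,-0.18,0.5]]'
python3 -m crank '[[0,0,0,0,0,-0.18,0.5],[0,0,0,0,0,-0.18,0.5],[0,0,0,0,0,-0.18,0.5],[0,0,0,0,0,-0.18,0.5],[0,0,0,0,0,-0.18,0.5]]'
python3 -m crank '[[0,0,0,0,0,-0.18,0.5],[0,0,0,0,0,-0.18,0.5],[0,0,0,0,0,-0.18,0.5],[0,0,0,0,0,-0.18,0.5],[0,0,0,0,0,-0.18,0.5]]'
python3 -m crank '[[0,0,0,0,0,-0.18,0.5],[0,0,0,0,0,-0.18,0.5],[0,0,0,0,0,-0.18,0.5],[0,0,0,0,0,-0.18,0.5],[0,0,0,0,0,-0.11,0.5]]'
python3 - <<'E'
from h import *
o=robot.get_obs();Q=R.from_quat(o["tool_rot"]).as_matrix();print(o["q"],"psi",np.arctan2(Q[1,0],Q[0,0]),Q[:,2]);print(toolmove([.421,.126,.186]))
E
```

```text
time: 0.72
position: [0.329, -0.4349, 0.2919]
tool_rot: [0.99, 0.139, -0.0, -0.0]
ft_force: [-0.2, -0.0, -0.3]
grip_width: 0.0471
grip_force: 0.0
time: 1.35
position: [0.452, -0.2614, 0.292]
tool_rot: [0.99, 0.14, 0.001, 0.001]
ft_force: [-0.5, 0.5, -0.2]
grip_width: 0.0435
grip_force: 0.0
time: 1.98
position: [0.4347, -0.0463, 0.2921]
tool_rot: [0.99, 0.139, -0.0, -0.0]
ft_force: [0.2, 0.6, -0.1]
grip_width: 0.0437
grip_force: 0.0
time: 2.6
position: [0.4223, 0.1262, 0.292]
tool_rot: [0.973, 0.232, -0.0, -0.0]
ft_force: [0.2, -0.1, -0.1]
grip_width: 0.0438
grip_force: 0.0
time: 3.22
position: [0.423, 0.1237, 0.292]
tool_rot: [0.776, 0.631, -0.0, -0.0]
ft_force: [0.6, 0.6, 0.4]
grip_width: 0.0434
grip_force: 0.0
time: 3.85
position: [0.423, 0.1237, 0.292]
tool_rot: [0.424, 0.906, -0.0, -0.0]
ft_force: [-0.7, 0.9, -0.5]
grip_width: 0.0436
grip_force: 0.0
time: 4.47
position: [0.423, 0.1237, 0.292]
tool_rot: [0.024, 1.0, -0.0, -0.0]
ft_force: [-0.9, 0.3, 0.1]
grip_width: 0.0438
grip_force: 0.0
[ 0.03    0.2811  1.8745  0.      0.9868 -1.493 ] psi 3.0938001022627133 [-0.0008 -0.     -1.    ]
[ 0.2029  0.218  10.6001]
```

```bash
python3 -m crank '[[0.2,0.2,2.6,0,0,0,0.5],[0,0,3,0,0,0,0.5],[0,0,3,0,0,0,0.5],[0,0,2,0,0,0,0.5],[0,0,0,0,0,0,0.5]]'
python3 -m crank '[[0,0,0,0,0,0,0.75],[0,0,0,0,0,0,1],[0,0,0,0,0,0,1],[0,0,0,0,0,0,1],[0,0,0,0,0,0,1]]' 10
python3 - <<'E'
from h import *
cv2.imwrite("pics/s1.png",cams.camera("side")[:,:,::-1]);o=robot.get_obs();print(o["ft_force"],o["moment"])
E
```

```text
time: 5.1
position: [0.4205, 0.1258, 0.185]
tool_rot: [0.026, 1.0, -0.0, -0.002]
ft_force: [-0.6, -0.9, 0.2]
grip_width: 0.0435
grip_force: 0.0
time: 5.72
position: [0.4217, 0.1292, 0.1869]
tool_rot: [0.029, 1.0, 0.004, 0.001]
ft_force: [0.2, 20.1, 2.3]
grip_width: 0.0092
grip_force: 10.0
[-0.074  18.8394  1.2446] [ 3.3767 -0.1551  0.0169]
```

View pics/s1.png

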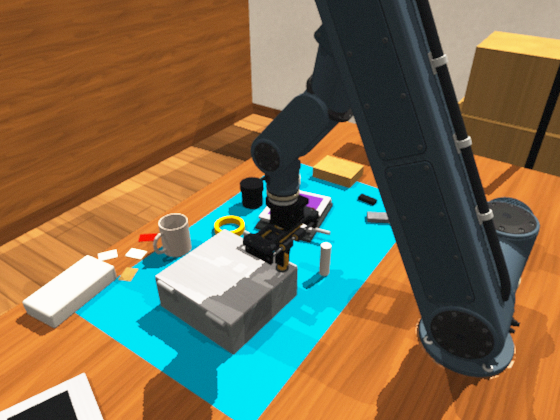

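The side view shows the fingers around the key bow at about (282,262), and the 9.2 mm opening confirms the grip. I'll ease the sideways load and turn the key clockwise.

```bash
python3 -m crank '[[0,0.3,0,0,0,0,1],[0,0.1,0,0,0,0.1,1],[0,0,0,0,0,0.1,1],[0,0,0,0,0,0.1,1],[0,0,0,0,0,0.1,1]]' 20
python3 -m crank '[[0,0,0,0,0,0.12,1],[0,0,0,0,0,0.12,1],[0,0,0,0,0,0.12,1],[0,0,0,0,0,0.12,1],[0,0,0,0,0,0.12,1]]'
python3 -m crank '[[0,0,0,0,0,0.12,1],[0,0,0,0,0,0.12,1],[0,0,0,0,0,0.12,1],[0,0,0,0,0,0.12,1],[0,0,0,0,0,0.07,1]]'
python3 -m crank '[[0,0,0,0,0,0,1],[0,0,0,0,0,0,1],[0,0,0,0,0,0,0.5]]'
python3 - <<'E'
from h import *
o=robot.get_obs();Q=R.from_quat(o["tool_rot"]).as_matrix();print(o["q"],"psi",np.arctan2(Q[1,0],Q[0,0]),o["moment"],o["ft_force"])
E
```

```text
time: 6.4
position: [0.4218, 0.1302, 0.1869]
tool_rot: [0.226, 0.974, 0.0, 0.0]
ft_force: [-1.3, 1.4, 4.0]
grip_width: 0.0087
grip_force: 20.0
time: 7.02
position: [0.4218, 0.1301, 0.1869]
tool_rot: [0.504, 0.864, 0.0, 0.0]
ft_force: [-0.6, 1.7, 3.3]
grip_width: 0.0092
grip_force: 20.0
time: 7.65
position: [0.4217, 0.1301, 0.1869]
tool_rot: [0.719, 0.695, 0.001, 0.0]
ft_force: [-0.6, 1.2, 4.3]
grip_width: 0.009
grip_force: 20.0
time: 8.02
position: [0.4218, 0.1297, 0.1865]
tool_rot: [0.717, 0.697, 0.0, 0.0]
ft_force: [0.9, -0.2, 0.7]
grip_width: 0.0133
grip_force: 0.0
[ 0.0444  0.4725  1.9844 -0.0006  0.684   0.0743] psi 1.5413479629765614 [-0.0166 -0.0609 -0.0342] [ 0.9113 -0.1909  0.7343]
```

```bash
python3 -m crank '[[0,0,0,0,0,0,0.5],[0,0,-3,0,0,0,0.5],[0,0,-4,0,0,-0.15,0.5],[0,0,0,0,0,-0.17,0.5],[0,0,0,0,0,-0.17,0.5]]'
python3 -m crank '[[0,0,0,0,0,-0.17,0.5],[0,0,0,0,0,-0.17,0.5],[0,0,0,0,0,-0.17,0.5],[0,0,0,0,0,-0.17,0.5],[0,0,0,0,0,-0.17,0.5]]'
python3 -m crank '[[-3,-0.5,0,0,0,-0.17,0.5],[-3,-0.5,0,0,0,-0.04,0.5],[-3.5,-0.8,0,0,0,0,0.5],[0,0,0,0,0,0,0.5],[0,0,0,0,0,0,0.5]]'
python3 - <<'E'
from h import *
o=robot.get_obs();Q=R.from_quat(o["tool_rot"]).as_matrix();print(o["q"],"psi",np.arctan2(Q[1,0],Q[0,0]));print(toolmove([.518,.107,.187]))
im=cams.camera("top")[:,:,::-1];cv2.imwrite("pics/t1.png",cv2.resize(im[120:300,60:260],None,fx=3,fy=3,interpolation=2))
E
```

```text
time: 8.65
position: [0.4218, 0.1297, 0.2568]
tool_rot: [0.525, 0.851, 0.0, 0.001]
ft_force: [-0.3, -0.3, 0.4]
grip_width: 0.043
grip_force: 0.0
time: 9.28
position: [0.4215, 0.1297, 0.256]
tool_rot: [0.128, 0.992, -0.0, -0.0]
ft_force: [-1.4, -0.3, 0.9]
grip_width: 0.0438
grip_force: 0.0
time: 9.9
position: [0.5122, 0.0997, 0.2556]
tool_rot: [0.026, 1.0, -0.0, -0.001]
ft_force: [0.2, 0.6, -0.4]
grip_width: 0.0435
grip_force: 0.0
[-0.0222  0.4406  1.7275 -0.      0.976  -1.5412] psi 3.0898180937132076
[-0.557   0.7636  6.8617]
```

View pics/t1.png

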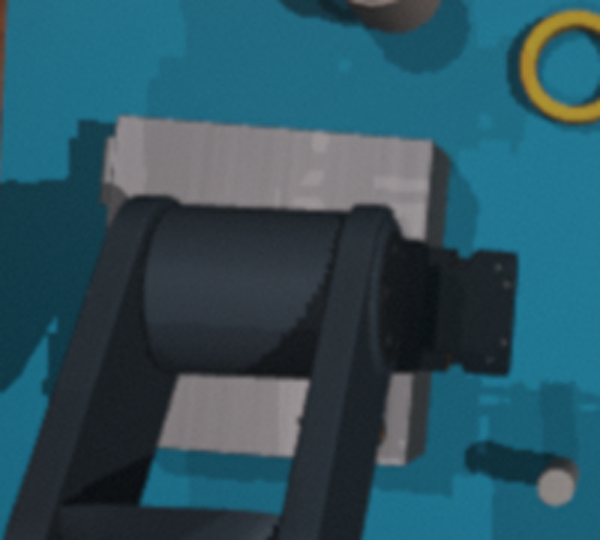

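The top view shows the arm covering the handle and key, with the gripper at about (480,310) in the crop over the handle side. I'll go down by the computed amounts and grip.

```bash
python3 -m crank '[[-0.6,0.8,2,0,0,0,0.5],[0,0,2.9,0,0,0,0.5],[0,0,2,0,0,0,0.5],[0,0,0,0,0,0,0.5],[0,0,0,0,0,0,0.8]]'
python3 -m crank '[[0,0,0,0,0,0,0.9],[0,0,0,0,0,0,1],[0,0,0,0,0,0,1],[0,0,0,0,0,0,1],[0,0,0,0,0,0,1]]' 10
```

```text
time: 10.58
position: [0.5195, 0.1076, 0.1879]
tool_rot: [0.026, 1.0, 0.0, 0.0]
ft_force: [0.2, 0.7, -0.5]
grip_width: 0.0393
grip_force: 0.0
time: 11.2
position: [0.5198, 0.1074, 0.1876]
tool_rot: [0.026, 1.0, 0.0, 0.0]
ft_force: [-0.7, -0.1, 2.8]
grip_width: 0.0093
grip_force: 10.0
```

```bash
python3 - <<'E'
from h import *
t=np.linspace(0,1.72,16);y=-22.2*np.cos(t)+4.4*np.sin(t);z=22.2*np.sin(t)+4.4*np.cos(t)
p=np.c_[y-y[0],-(z-z[0])].round(1);print(np.diff(p,axis=0).round(1).tolist())
E
```

```text
[[0.6, -2.5], [1.0, -2.4], [1.2, -2.3], [1.4, -2.2], [1.7, -1.9], [1.9, -1.8], [2.1, -1.5], [2.3, -1.3], [2.4, -1.0], [2.5, -0.7], [2.5, -0.5], [2.6, -0.1], [2.6, 0.1], [2.6, 0.5], [2.5, 0.7]]
```

```bash
python3 -m crank '[[0,0.6,-2.5,0,0,0,1],[0,1.0,-2.4,0,0,0,1],[0,1.2,-2.3,0,0,0,1],[0,1.4,-2.2,0,0,0,1],[0,1.7,-1.9,0,0,0,1]]' 25
python3 -m crank '[[0,1.9,-1.8,0,0,0,1],[0,2.1,-1.5,0,0,0,1],[0,2.3,-1.3,0,0,0,1],[0,2.4,-1.0,0,0,0,1],[0,2.5,-0.7,0,0,0,1]]'
```

```text
time: 11.82
position: [0.5231, 0.1645, 0.3007]
tool_rot: [0.026, 1.0, -0.003, 0.0]
ft_force: [1.1, -5.9, 0.4]
grip_width: 0.0091
grip_force: 25.0
time: 12.45
position: [0.5297, 0.2771, 0.3656]
tool_rot: [0.026, 1.0, -0.002, 0.002]
ft_force: [2.1, -3.0, 1.9]
grip_width: 0.0092
grip_force: 25.0
```

```bash
python3 -m crank '[[0,2.5,-0.5,0,0,0,1],[0,2.6,-0.1,0,0,0,1],[0,2.6,0.1,0,0,0,1],[0,2.6,0.5,0,0,0,1],[0,2.5,0.7,0,0,0,1]]'
python3 -m crank '[[0,0,0,0,0,0,1],[0,0,0,0,0,0,1],[0,0,0,0,0,0,1],[0,0,0,0,0,0,0.5],[0,0,0,0,0,0,0.5]]'
```

```text
time: 13.08
position: [0.5371, 0.4071, 0.3564]
tool_rot: [0.026, 1.0, 0.0, 0.003]
ft_force: [6.7, -0.8, -1.8]
grip_width: 0.0088
grip_force: 25.0
time: 13.7
position: [0.5339, 0.4063, 0.3548]
tool_rot: [0.026, 1.0, -0.0, -0.002]
ft_force: [0.3, 0.4, -0.3]
grip_width: 0.022
grip_force: 0.0
```

```bash
python3 -m crank '[[0,0,-2,0,0,0,0.75],[0,0,-4,0,0,0,0.75],[0,0,-4,0,0,0,0.75],[0.5,-4.5,0,0,0,0,0.6],[0.5,-4.5,0,0,0,0,0.6]]'
python3 -m crank '[[0.5,-4.5,0,0,0,0,0.6],[0.5,-4.5,0,0,0,0,0.6],[0.5,-4.5,0,0,0,0,0.6],[0.5,-4.5,0,0,0,0,0.6],[0.5,-4.5,0,0,0,0,0.6]]'
python3 -m crank '[[0.5,-4.5,0,0,0,0,0.6],[0.5,-4.5,0,0,0,0,0.6],[0.5,-4.5,0,0,0,0,0.6],[0.5,-4.5,0,0,0,0,0.6],[0.5,-4.5,0,0,0,0,0.6]]'
python3 - <<'E'
from h import *
o=robot.get_obs();Q=R.from_quat(o["tool_rot"]).as_matrix();print(o["q"],"psi",np.arctan2(Q[1,0],Q[0,0]));print(toolmove([.4575,-.1327,.25]))
im=cams.camera("top")[:,:,::-1];cv2.imwrite("pics/top2.png",im);cv2.imwrite("pics/t2.png",cv2.resize(im[130:300,60:260],None,fx=3.5,fy=3.5,interpolation=2))
E
```

```text
time: 14.32
position: [0.5193, 0.3162, 0.4558]
tool_rot: [0.025, 1.0, -0.0, -0.001]
ft_force: [0.3, 0.2, -1.0]
grip_width: 0.0324
grip_force: 0.0
time: 14.95
position: [0.4825, 0.0924, 0.4555]
tool_rot: [0.026, 1.0, 0.0, -0.001]
ft_force: [0.2, -0.4, -0.4]
grip_width: 0.0349
grip_force: 0.0
time: 15.58
position: [0.4462, -0.1307, 0.4556]
tool_rot: [0.026, 1.0, 0.001, -0.001]
ft_force: [0.5, 0.8, 0.4]
grip_width: 0.035
grip_force: 0.0
[-0.5264  0.1351  1.5698  0.0007  1.4395 -2.0458] psi 3.090106132550466
[-1.1835 -0.1817 20.5598]
```

View pics/t2.png

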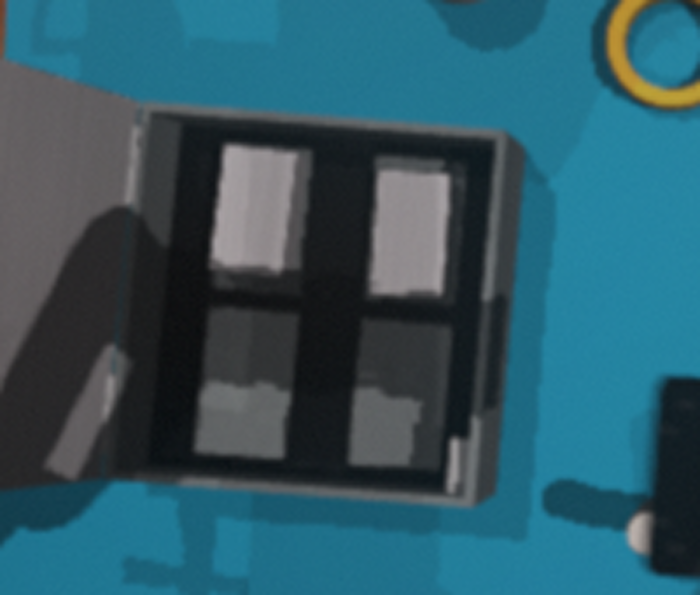

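The two blocks show in the +x pockets, at crop pixels about (257,208) and (410,232). The lower pockets show bare floor with arm shadow only. I need to check which way the 190 mm side of the gripper body runs before going in near the open panel.

```bash
python3 - <<'E'
from h import *
im=cams.camera("side")[:,:,::-1];cv2.imwrite("pics/side2.png",im)
t=cv2.imread("pics/top2.png")
a=cv2.resize(t[150:300,200:350],(400,400),interpolation=2);b=cv2.resize(im[60:270,180:390],(400,400),interpolation=2)
cv2.imwrite("pics/g.png",np.hstack([a,b]))
g=cv2.cvtColor(t,cv2.COLOR_BGR2HSV);S,V=g[...,1].astype(int),g[...,2].astype(int)
m=np.zeros(S.shape,np.uint8);m[160:225,110:200]=((S<45)&(V>105))[160:225,110:200]
m=cv2.morphologyEx(m,cv2.MORPH_OPEN,np.ones((3,3)))
for c in cv2.findContours(m,0,2)[0]:
    if cv2.contourArea(c)>150:
        r=cv2.minAreaRect(c);bx=cv2.boxPoints(r);w=np.array([onz("top",p,.055)[:2] for p in bx]);e=[np.linalg.norm(w[i+1]-w[i]) for i in(0,1)];print(r,w.mean(0),e,bx.tolist(),[np.degrees(np.arctan2(*(w[i+1]-w[i])[::-1])) for i in (0,1)])
E
```

```text
((176.76992797851562, 195.95135498046875), (20.28829574584961, 35.32158660888672), 3.814074993133545) [0.5745 0.1536] [np.float64(0.08302211195208353), np.float64(0.04747534915734826)] [[165.47348022460938, 212.89825439453125], [167.82302856445312, 177.6549072265625], [188.06637573242188, 179.00445556640625], [185.71682739257812, 214.247802734375]] [np.float64(-1.8374759749613083), np.float64(-92.56613422352828)]
((132.06155395507812, 189.0076904296875), (20.465730667114258, 33.98551940917969), 7.125016689300537) [0.5886 0.2582] [np.float64(0.0797101293712483), np.float64(0.04774396825185713)] [[119.80001068115234, 204.60000610351562], [124.0154037475586, 170.87692260742188], [144.32308959960938, 173.41537475585938], [140.10769653320312, 207.13845825195312]] [np.float64(-4.777085329662735), np.float64(-95.90481382399838)]
```

View pics/g.png

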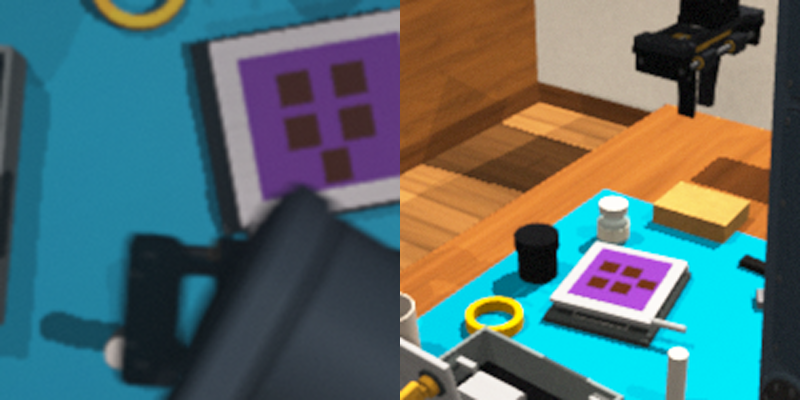

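The body's long side runs along the closing direction, so the hinge-side block will need a tilted grasp. Blocks: B is at (0.5745, 0.1536) and A at (0.5886, 0.2582). First I tip up the table, after turning the wrist half round.

```bash
python3 -m crank '[[-1.2,-0.2,3,0,0,0.18,0.5],[0,0,3,0,0,0.18,0.5],[0,0,3,0,0,0.18,0.5],[0,0,3,0,0,0.18,0.5],[0,0,3,0,0,0.18,0.5]]'
python3 -m crank '[[0,0,0,0,0,0.18,0.5],[0,0,0,0,0,0.18,0.5],[0,0,0,0,0,0.18,0.5],[0,0,0,0,0,0.18,0.5],[0,0,0,0,0,0.18,0.5]]'
python3 -m crank '[[0,0,0,0,0,0.18,0.5],[0,0,0,0,0,0.18,0.5],[0,0,0,0,0,0.18,0.5],[0,0,0,0,0,0.18,0.5],[0,0,0,0,0,0.18,0.5]]'
python3 -m crank '[[0,0,0,0,0,0.18,0.5],[0,0,0,0,0,0,0.5],[0,0,0,0,0,0,0.5]]'
python3 - <<'E'
from h import *
o=robot.get_obs();Q=R.from_quat(o["tool_rot"]).as_matrix();print(o["q"],"psi",np.arctan2(Q[1,0],Q[0,0]));print(toolmove([.4575,-.1327,.086]))
t=np.linspace(0,1.72,13);y=18*np.cos(t)-1.3*np.sin(t);z=18*np.sin(t)+1.3*np.cos(t)
p=np.c_[-(y-y[0]),-(z-z[0])].round(1);print(np.diff(p,axis=0).round(1).tolist())
E
```

```text
time: 16.3
position: [0.4586, -0.1312, 0.305]
tool_rot: [0.461, 0.888, 0.0, -0.001]
ft_force: [0.2, 0.0, -0.2]
grip_width: 0.043
grip_force: 0.0
time: 16.92
position: [0.4586, -0.1312, 0.3058]
tool_rot: [0.801, 0.599, -0.0, -0.001]
ft_force: [-0.2, 0.6, -0.5]
grip_width: 0.0435
grip_force: 0.0
time: 17.55
position: [0.4586, -0.1312, 0.3058]
tool_rot: [0.982, 0.191, -0.001, -0.001]
ft_force: [0.6, -0.3, -0.4]
grip_width: 0.0436
grip_force: 0.0
time: 17.92
position: [0.4589, -0.1321, 0.3061]
tool_rot: [0.994, 0.106, -0.0, -0.0]
ft_force: [0.6, 0.2, 1.1]
grip_width: 0.0437
grip_force: 0.0
[-0.5149  0.3111  1.7745  0.0004  1.0572  0.8428] psi 0.21291271896358374
[-0.1402  0.0543 22.0064]
[[0.4, -2.6], [0.7, -2.4], [1.1, -2.4], [1.4, -2.2], [1.7, -1.9], [1.9, -1.7], [2.2, -1.4], [2.4, -1.0], [2.5, -0.8], [2.5, -0.3], [2.6, 0.0], [2.6, 0.4]]
```

```bash
python3 -m crank '[[-0.1,0,5,0,0,0,0.5],[0,0,5,0,0,0,0.5],[0,0,5,0,0,0,0.5],[0,0,4,0,0,0,0.5],[0,0,3,0,0,0,0.5]]'
python3 -m crank '[[0,0,0,0,0,0,0.8],[0,0,0,0,0,0,1],[0,0,0,0,0,0,1],[0,0,0,0,0,0,1],[0,0,0,0,0,0,1]]' 15
```

```text
time: 18.55
position: [0.4579, -0.1327, 0.0845]
tool_rot: [0.994, 0.106, -0.001, -0.001]
ft_force: [1.3, -0.3, -0.2]
grip_width: 0.0432
grip_force: 0.0
time: 19.18
position: [0.4581, -0.1305, 0.0875]
tool_rot: [0.995, 0.103, 0.0, -0.002]
ft_force: [4.0, 12.0, 2.8]
grip_width: 0.0113
grip_force: 15.1
```

```bash
python3 -m crank '[[0,-0.3,0,0,0,0,1],[0,0.4,-2.6,0,0,0,1],[0,0.7,-2.4,0,0,0,1],[0,1.1,-2.4,0,0,0,1],[0,1.4,-2.2,0,0,0,1]]' 25
python3 -m crank '[[0,1.7,-1.9,0,0,0,1],[0,1.9,-1.7,0,0,0,1],[0,2.2,-1.4,0,0,0,1],[0,2.4,-1.0,0,0,0,1]]'
python3 -m crank '[[0,2.5,-0.8,0,0,0,1],[0,2.5,-0.3,0,0,0,1],[0,2.6,0,0,0,0,1],[0,2.6,0.4,0,0,0,1],[0,0,0,0,0,0,1]]'
python3 - <<'E'
from h import *
o=robot.get_obs();p=o["position"]-[0,0,.051];print(p,o["ft_force"],o["moment"],o["q"])
E
```

```text
time: 19.8
position: [0.4648, -0.1636, 0.1834]
tool_rot: [0.995, 0.104, 0.0, -0.002]
ft_force: [2.7, 4.1, -2.8]
grip_width: 0.011
grip_force: 25.0
time: 20.3
position: [0.4806, -0.242, 0.2451]
tool_rot: [0.995, 0.105, -0.001, -0.004]
ft_force: [-2.8, 7.4, 13.0]
grip_width: 0.0116
grip_force: 25.0
time: 20.92
position: [0.502, -0.3481, 0.2501]
tool_rot: [0.995, 0.104, -0.001, 0.002]
ft_force: [-5.2, -2.0, 4.7]
grip_width: 0.0108
grip_force: 25.0
[ 0.502  -0.3481  0.1991] [-5.1766 -1.9972  4.686 ] [-0.3185  0.8083 -0.0209] [-0.7875  0.5574  1.5114 -0.0045  1.0717  0.5769]
```

```bash
python3 -m crank '[[0,0,0,0,0,0,0.65],[0,0,0,0,0,0,0.65],[0,0,-3,0,0,0,0.65],[0,0,-4,0,0,0,0.65],[0,0,-4,0,0,0,0.2]]'
python3 -m crank '[[1.4,-4,0,0,0,0,0.1],[1.4,-4,0,0,0,0,0.1],[1.5,-4,0,0,0,0,0.1],[1.5,-4,0,0,0,0,0.1],[1.5,-4,0,0,0,0,0.1]]'
python3 -m crank '[[1.4,-4,0,0,0,0,0.1],[1.4,-4,0,0,0,0,0.1],[1.5,-4,0,0,0,0,0.1],[1.5,-4,0,0,0,0,0.1],[1.5,-4,0,0,0,0,0.1]]'
python3 -m crank '[[1.4,-4,0,0,0,0,0.1],[1.4,-3.6,0,0,0,0.13,0.1],[0,0,0,0,0,0.13,0.1],[0,0,0,0,0,0,0.1]]'
python3 - <<'E'
from h import *
o=robot.get_obs();Q=R.from_quat(o["tool_rot"]).as_matrix();print(o["q"],"psi",np.arctan2(Q[1,0],Q[0,0]));print(toolmove([.5745,.1536,.109]))
im=cams.camera("top")[:,:,::-1];cv2.imwrite("pics/top3.png",im)
cv2.imwrite("pics/t3.png",cv2.resize(im[130:280,200:400],None,fx=3.5,fy=3.5,interpolation=2))
E
```

```text
time: 21.55
position: [0.5035, -0.3443, 0.3602]
tool_rot: [0.994, 0.105, 0.0, -0.0]
ft_force: [0.0, -0.2, -0.1]
grip_width: 0.0349
grip_force: 0.0
time: 22.18
position: [0.5331, -0.1323, 0.3594]
tool_rot: [0.994, 0.105, 0.0, -0.0]
ft_force: [1.0, -0.4, -0.3]
grip_width: 0.0763
grip_force: 0.0
time: 22.8
position: [0.5626, 0.0785, 0.3594]
tool_rot: [0.994, 0.105, 0.0, -0.0]
ft_force: [0.7, -0.6, 0.4]
grip_width: 0.0783
grip_force: 0.0
time: 23.3
position: [0.5739, 0.1577, 0.3591]
tool_rot: [1.0, -0.023, -0.0, -0.0]
ft_force: [-0.8, 0.8, -0.3]
grip_width: 0.0784
grip_force: 0.0
[0.0804 0.4186 1.4282 0.0004 1.2951 1.6979] psi -0.04678768150601634
[ 0.0893  0.4124 25.0139]
```

View pics/t3.png

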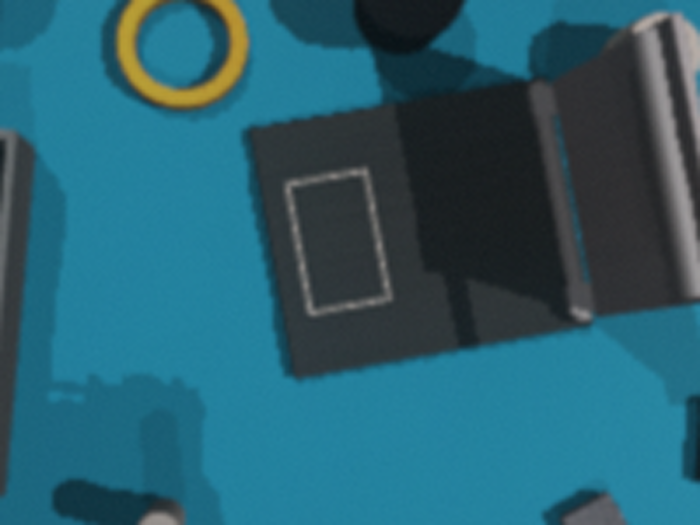

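The base plate is exposed: the white rectangle's corners in the crop are at (287,184), (366,169), (391,299) and (310,314), and the table leans back clear of it.

```bash
python3 - <<'E'
from h import *
c=np.array([(287,184),(366,169),(391,299),(310,314)])/3.5+[200,130]
w=np.array([onz("top",p-.35*0,.012)[:2] for p in c]);print(w,w.mean(0));
for a,b in((3,0),(2,1)):d=w[b]-w[a];print(np.linalg.norm(d),np.degrees(np.arctan2(d[1],d[0])))
for a,b in((1,0),(2,3)):d=w[b]-w[a];print(np.linalg.norm(d),np.degrees(np.arctan2(d[1],d[0]))-90)
E
python3 -m crank '[[0.1,0.4,5,0,0,0,0.26],[0,0,5,0,0,0,0.26],[0,0,5,0,0,0,0.26],[0,0,5,0,0,0,0.26],[0,0,3,0,0,0,0.26]]'
python3 -m crank '[[0,0,1.9,0,0,0,0.26],[0,0,0,0,0,0,0.26],[0,0,0,0,0,0,0.35]]'
python3 -m crank '[[0,0,0,0,0,0,0.45],[0,0,0,0,0,0,0.6],[0,0,0,0,0,0,0.6],[0,0,0,0,0,0,0.6],[0,0,0,0,0,0,0.6]]' 15
```

```text
[[ 0.6162 -0.094 ]
 [ 0.6281 -0.1496]
 [ 0.5367 -0.1686]
 [ 0.525  -0.1119]] [ 0.5765 -0.131 ]
0.09296779319839579 11.092618603154481
0.093400081231901 11.790067370561596
0.05682563238004165 12.061332576918858
0.05795689352902771 11.62187041961836
time: 23.98
position: [0.5741, 0.1518, 0.1268]
tool_rot: [1.0, -0.025, -0.002, 0.0]
ft_force: [0.6, -0.8, 0.1]
grip_width: 0.0644
grip_force: 0.0
time: 24.35
position: [0.5762, 0.1525, 0.1115]
tool_rot: [1.0, -0.025, 0.001, -0.0]
ft_force: [-0.2, -0.1, 0.2]
grip_width: 0.0604
grip_force: 0.0
time: 24.98
position: [0.5762, 0.1529, 0.1117]
tool_rot: [1.0, -0.025, 0.001, -0.0]
ft_force: [0.2, 1.2, 5.5]
grip_width: 0.0476
grip_force: 15.0
```

```bash
python3 -m crank '[[0,0,-1,0,0,0,0.6],[0,0,-3,0,0,0,0.6],[0,0,-4,0,0,0,0.6],[0,0,-4,0,0,0,0.6],[0.2,4,-3,0,0,0,0.6]]' 35
python3 -m crank '[[0.2,4,0,0,0,0,0.6],[0.2,4,0,0,0,0,0.6],[0.2,4,0,0,0,0,0.6],[0.2,4,0,0,0,0,0.6],[0.3,4,0,0,0,0,0.6]]'
python3 -m crank '[[0.3,4.3,0,0,0,-0.12,0.6],[0,0,0,0,0,-0.13,0.6],[0,0,0,0,0,0,0.6],[0,0,0,0,0,0,0.6]]'
python3 - <<'E'
from h import *
o=robot.get_obs();Q=R.from_quat(o["tool_rot"]).as_matrix();print(o["q"],"psi",np.arctan2(Q[1,0],Q[0,0]),o["ft_force"]);print(toolmove([.578,-.130,.095]))
im=cams.camera("side")[:,:,::-1];cv2.imwrite("pics/s4.png",cv2.resize(im[120:300,170:370],None,fx=3.5,fy=3.5,interpolation=2))
E
```

```text
time: 25.6
position: [0.5749, 0.1139, 0.262]
tool_rot: [1.0, -0.023, 0.001, -0.0]
ft_force: [0.2, 0.0, -2.2]
grip_width: 0.0477
grip_force: 35.0
time: 26.22
position: [0.5752, -0.089, 0.2601]
tool_rot: [1.0, -0.025, -0.001, -0.0]
ft_force: [0.5, 0.5, -2.6]
grip_width: 0.0478
grip_force: 35.0
time: 26.72
position: [0.5765, -0.1304, 0.26]
tool_rot: [0.995, 0.099, -0.001, -0.0]
ft_force: [-0.1, 0.9, -1.8]
grip_width: 0.0473
grip_force: 35.0
[-0.4113  0.5205  1.5524 -0.0001  1.0699  0.9609] psi 0.19858081882426296 [-0.1222  0.9087 -1.7696]
[ 0.172  -0.0004 16.5046]
```

View pics/s4.png

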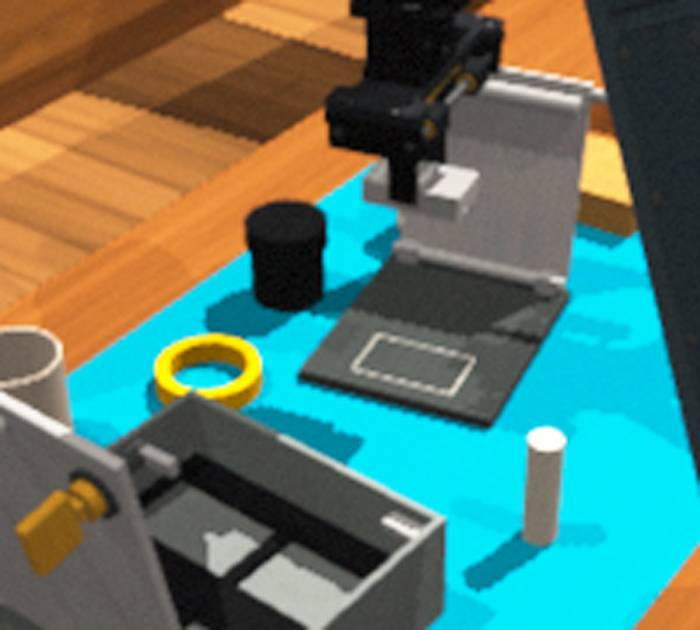

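The side view shows the block held level at crop (425,190) above the base plate, with the white rectangle at about (415,360).

```bash
python3 -m crank '[[0.2,0,4,0,0,0,0.6],[0,0,4,0,0,0,0.6],[0,0,4,0,0,0,0.6],[0,0,2.5,0,0,0,0.6],[0,0,1.3,0,0,0,0.6]]'
python3 -m crank '[[0,0,0.4,0,0,0,0.6],[0,0,0.2,0,0,0,0.6],[0,0,0,0,0,0,0.6]]'
```

```text
time: 27.4
position: [0.5785, -0.1296, 0.1008]
tool_rot: [0.995, 0.1, -0.001, -0.001]
ft_force: [-0.2, 0.2, -2.4]
grip_width: 0.0474
grip_force: 35.0
time: 27.78
position: [0.5795, -0.1307, 0.0972]
tool_rot: [0.995, 0.1, 0.001, 0.0]
ft_force: [0.5, 0.3, -1.8]
grip_width: 0.0474
grip_force: 35.0
```

```bash
python3 -m crank '[[-0.1,0,0.2,0,0,0,0.6],[0,0,0.15,0,0,0,0.6],[0,0,0,0,0,0,0.6]]'
python3 -m crank '[[0,0,0,0,0,0,0.4],[0,0,0,0,0,0,0.3],[0,0,0,0,0,0,0.3]]'
python3 -m crank '[[0,0,-3,0,0,0,0.3],[0,0,-4,0,0,0,0.3],[0,0,-4,0,0,0,0.3],[0,0,-4,0,0,0,0.3],[0,0,0,0,0,0,0.3]]'
```

```text
time: 28.15
position: [0.578, -0.1309, 0.0937]
tool_rot: [0.995, 0.1, 0.0, 0.0]
ft_force: [-2.1, 0.2, 5.6]
grip_width: 0.0476
grip_force: 35.0
time: 28.52
position: [0.5781, -0.1308, 0.0926]
tool_rot: [0.995, 0.1, 0.0, 0.0]
ft_force: [0.5, -0.2, 0.2]
grip_width: 0.0592
grip_force: 0.0
time: 29.15
position: [0.5799, -0.1314, 0.2463]
tool_rot: [0.995, 0.1, 0.004, 0.002]
ft_force: [0.9, 0.1, -0.1]
grip_width: 0.0608
grip_force: 0.0
```

```bash
python3 - <<'E'
from h import *
t=cams.camera("top")[:,:,::-1].copy();cv2.imwrite("pics/top4.png",t)
g=cv2.cvtColor(t,cv2.COLOR_BGR2HSV);S,V=g[...,1].astype(int),g[...,2].astype(int)
m=np.zeros(S.shape,np.uint8);m[160:225,110:200]=((S<45)&(V>100))[160:225,110:200]
m=cv2.morphologyEx(m,cv2.MORPH_OPEN,np.ones((3,3)))
for c in cv2.findContours(m,0,2)[0]:
    if cv2.contourArea(c)>100:
        bx=cv2.boxPoints(cv2.minAreaRect(c));w=np.array([onz("top",p,.055)[:2] for p in bx]);print(w.mean(0),[np.linalg.norm(w[i+1]-w[i]) for i in(0,1)],bx.tolist(),[np.degrees(np.arctan2(*(w[i+1]-w[i])[::-1])) for i in (0,1)])
cv2.imwrite("pics/t4.png",np.hstack([cv2.resize(t[150:230,100:200],(400,320),interpolation=2),cv2.resize(t[150:230,250:350],(400,320),interpolation=2)]))
E
```

```text
[0.5484 0.1557] [np.float64(0.036135092197965284), np.float64(0.0325203642938265)] [[167.80197143554688, 213.98019409179688], [169.33663940429688, 198.6336669921875], [183.19802856445312, 200.01980590820312], [181.66336059570312, 215.3663330078125]] [np.float64(-3.742924800500792), np.float64(-94.53718119308692)]
[0.566  0.2418] [np.float64(0.04584774853790495), np.float64(0.028320585778622315)] [[127.5, 201.5], [141.5, 187.5], [150.0, 196.0], [136.0, 210.0]] [np.float64(-42.95676036410653), np.float64(-133.6506546153085)]
```

View pics/t4.png

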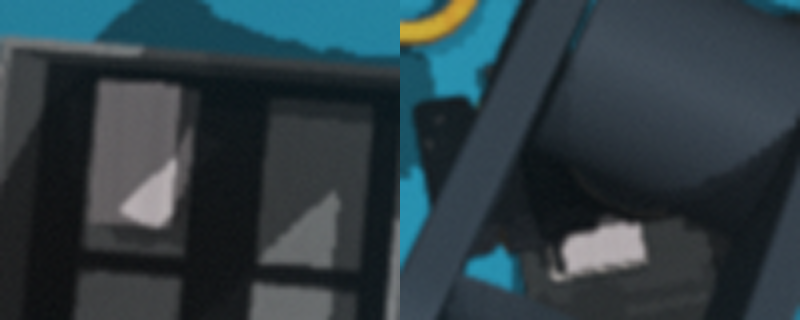

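Block B sits on the rectangle. Because of the panel, block A can only be taken by its ends, with the body turned along the box's x axis. That needs a few mm of room from the +x wall, so I'll press on its top and drag it in -x, which also gives me its height.

```bash
python3 -m crank '[[0,0,0,0,0,-0.165,1],[0,0,0,0,0,-0.165,1],[0,0,0,0,0,-0.165,1],[0,0,0,0,0,-0.165,1],[0,0,0,0,0,-0.165,1]]' 15
python3 -m crank '[[0,0,0,0,0,-0.165,1],[0,0,0,0,0,-0.165,1],[0,0,0,0,0,-0.165,1],[4.2,-0.1,0,0,0,0,1],[4.2,-0.1,0,0,0,0,1]]'
python3 -m crank '[[4.3,-0.1,0,0,0,0,1],[4.3,-0.1,0,0,0,0,1],[4.3,-0.1,0,0,0,0,1],[4.3,-0.1,0,0,0,0,1],[4.3,-0.1,0,0,0,0,1]]'
python3 -m crank '[[4.3,-0.1,0,0,0,0,1],[4.3,-0.1,0,0,0,0,1],[0,0,0,0,0,0,1],[0,0,0,0,0,0,1]]'
python3 - <<'E'
from h import *
o=robot.get_obs();Q=R.from_quat(o["tool_rot"]).as_matrix();print(o["q"],"psi",np.arctan2(Q[1,0],Q[0,0]),o["ft_force"]);print(toolmove([.589,.255,.135]),onz("top",(133.4,188.5),.053))
E
```

```text
time: 29.82
position: [0.577, -0.1303, 0.2406]
tool_rot: [0.87, 0.493, -0.001, -0.002]
ft_force: [0.0, 0.3, -0.5]
grip_width: 0.0189
grip_force: 0.0
time: 30.45
position: [0.5793, -0.0461, 0.2407]
tool_rot: [0.726, 0.688, -0.001, -0.002]
ft_force: [1.2, -0.3, -0.2]
grip_width: 0.0003
grip_force: 0.0
time: 31.08
position: [0.5852, 0.1695, 0.2406]
tool_rot: [0.725, 0.689, -0.002, -0.001]
ft_force: [0.5, -0.3, -0.1]
grip_width: 0.0005
grip_force: 0.0
time: 31.58
position: [0.5878, 0.2538, 0.2411]
tool_rot: [0.725, 0.689, -0.002, -0.001]
ft_force: [0.3, 0.6, -0.1]
grip_width: 0.0002
grip_force: 0.0
[ 0.2336  0.6064  1.4391 -0.0006  1.0994  0.2843] psi 1.5203519861683101 [ 0.2535  0.6464 -0.1282]
[ 0.143   0.1486 10.6077] [0.5899 0.2558 0.053 ]
```

```bash
python3 -m crank '[[0.1,0,4,0,0,0,1],[0,0,4,0,0,0,1],[0,0,2.5,0,0,0,1],[0,0,0.3,0,0,0,1],[0,0,0,0,0,0,1]]'
for i in 1 2 3; do python3 -m crank '[[0,0,0.2,0,0,0,1],[0,0,0,0,0,0,1]]' | egrep 'pos|ft_'; done
```

```text
time: 32.2
position: [0.5892, 0.2544, 0.1351]
tool_rot: [0.725, 0.688, 0.0, 0.0]
ft_force: [0.4, -0.4, 0.3]
grip_width: 0.0002
grip_force: 0.0
position: [0.5892, 0.2553, 0.1338]
ft_force: [-0.3, -0.3, 0.7]
position: [0.5886, 0.2553, 0.1308]
ft_force: [0.4, -0.5, 0.1]
position: [0.5888, 0.2553, 0.1302]
ft_force: [-2.3, -0.7, 8.2]
```

Contact at TCP 0.130, so A's top is at 60 mm and it is the 30 mm block. Now I press a little more and drag towards -x.

```bash
python3 -m crank '[[0,0,0.1,0,0,0,1],[0,-0.3,0,0,0,0,1],[0,-0.3,0,0,0,0,1]]' | egrep 'pos|ft_'
python3 -m crank '[[0,-0.3,0,0,0,0,1],[0,-0.3,0,0,0,0,1],[0,-0.2,0,0,0,0,1]]'| egrep 'pos|ft_'
python3 -m crank '[[0,0,-1,0,0,0,1],[0,0,-4,0,0,0,1],[-4,0,-4,0,0,0,0.6],[-4.5,0,0,0,0,0,0],[-4.5,0,0,0,0,0,0]]'
python3 -m crank '[[-4.5,0,0,0,0,0,0],[-4.5,0,0,0,0,0,0],[0,0,0,0,0,0,0],[0,0,0,0,0,0,0]]'
python3 - <<'E'
from h import *
t=cams.camera("top")[:,:,::-1].copy();cv2.imwrite("pics/top5.png",t)
cv2.imwrite("pics/t5.png",cv2.resize(t[150:290,80:220],(700,700),interpolation=2)[:600])
E
```

```text
position: [0.5863, 0.2557, 0.1302]
ft_force: [3.6, -2.1, 5.5]
position: [0.5786, 0.2564, 0.1301]
ft_force: [4.2, -1.1, 6.4]
time: 34.33
position: [0.5676, 0.1252, 0.2187]
tool_rot: [0.725, 0.689, 0.0, 0.0]
ft_force: [0.2, -1.3, 0.3]
grip_width: 0.0229
grip_force: 0.0
time: 34.83
position: [0.5631, 0.0365, 0.2178]
tool_rot: [0.725, 0.689, -0.0, -0.001]
ft_force: [0.3, -0.4, 0.9]
grip_width: 0.0628
grip_force: 0.0
```

View pics/t5.png

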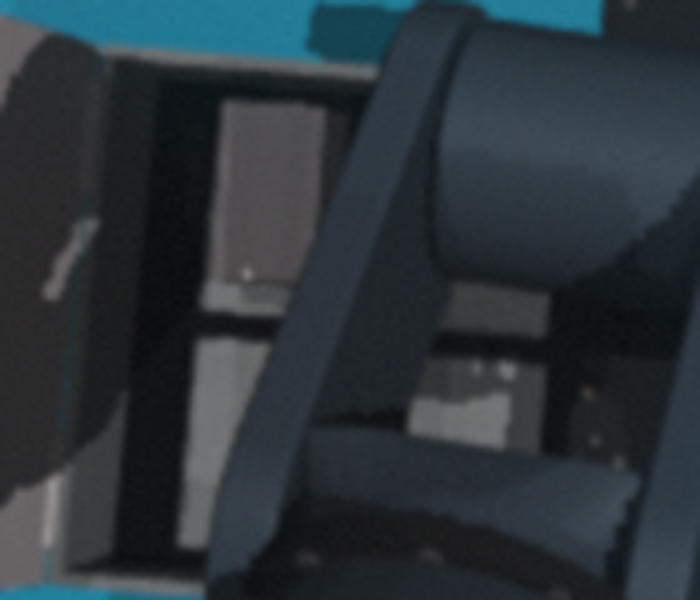

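```bash
python3 - <<'E'
from h import *
t=cv2.imread("pics/top5.png");t4=cv2.imread("pics/top4.png")
for uv in((134.8,170.6),(131.6,206.4)):print(onz("top",uv,.06))
# edge profiles along the block's length
for nm,im in(("before",t4),("after",t)):
    g=cv2.cvtColor(im,cv2.COLOR_BGR2GRAY);print(nm,"top",g[164:178,130:138].mean(1).round(),"bot",g[200:214,123:131].mean(1).round())
print("wall inner/outer top edge",onz("top",(80+240/5,150+50/5),.092),onz("top",(80+240/5,150+66/5),.092),"ridge mid",onz("top",(80+240/5,150+312/5),.036),onz("top",(80+240/5,150+335/5),.036))
E
```

```text
[0.6313 0.2519 0.06  ]
[0.5474 0.2561 0.06  ]
before top [59. 40. 35. 26. 21. 28. 59. 93. 99. 98. 98. 97. 97. 97.] bot [ 98. 101. 103. 100.  96.  85.  62.  56.  57.  59.  61.  60.  46.  27.]
after top [58. 36. 30. 26. 21. 26. 48. 75. 80. 80. 80. 79. 79. 79.] bot [ 81.  80.  81.  85.  91.  87.  82.  96. 102. 103. 104.  99.  72.  35.]
wall inner/outer top edge [0.6509 0.2581 0.092 ] [0.6436 0.2578 0.092 ] ridge mid [0.5341 0.2717 0.036 ] [0.5232 0.2713 0.036 ]
```

The block did not move: its ends are still at x 0.547 and 0.631, so the pads slid. I'll use a 17° tilted side pinch instead. The body then clears the panel by about 1 cm, and I will set the block down in the free pocket to regrasp it upright.

```bash
python3 -m crank '[[0,0,0,0,0,0.174,0.33],[0,0,0,0,0,0.174,0.33],[0,0,0,0,0,0.174,0.33],[0,0,0,0,0,0.174,0.33],[0,0,0,0,0,0.174,0.33]]'
python3 -m crank '[[0,0,0,0,0,0.174,0.33],[0,0,0,0,0,0.174,0.33],[0,0,0,0,0,0.174,0.33],[0,0,0,0,0,0.174,0.33],[0.3,-4,0,0,0,0,0.33]]'
python3 -m crank '[[0.3,-4,0,0,0,0,0.33],[0.3,-4,0,0,0,0,0.33],[0.3,-4,0,0,0,0,0.33],[0.3,-3.9,0,0,0,0,0.33],[0,0,0,0.148,0,0,0.33]]' | egrep 'pos|rot'
python3 -m crank '[[0,0,0,0.148,0,0,0.33],[0,0,0,0,0,0,0.33],[0,0,0,0,0,0,0.33]]'
python3 - <<'E'
from h import *
o=robot.get_obs();Q=R.from_quat(o["tool_rot"]).as_matrix();print("psi",np.arctan2(Q[1,0],Q[0,0]),"tilt",np.degrees(np.arccos(-Q[2,2])),Q[:,2]);print(toolmove([.5884,.2342,.1168]))
E
```

```text
time: 35.5
position: [0.5632, 0.038, 0.2177]
tool_rot: [0.948, 0.318, -0.0, -0.0]
ft_force: [0.5, 1.1, 0.8]
grip_width: 0.0586
grip_force: 0.0
time: 36.12
position: [0.5684, 0.0762, 0.2177]
tool_rot: [1.0, -0.024, -0.0, 0.0]
ft_force: [-0.0, 1.0, -0.1]
grip_width: 0.0583
grip_force: 0.0
position: [0.5866, 0.2414, 0.2178]
tool_rot: [0.997, -0.018, 0.002, -0.076]
time: 37.12
position: [0.5874, 0.2351, 0.2178]
tool_rot: [0.989, -0.022, 0.003, -0.147]
ft_force: [-0.1, -0.9, 0.3]
grip_width: 0.0584
grip_force: 0.0
psi -0.04498240964248633 tilt 16.8532518172262 [ 0.0128  0.2896 -0.9571]
[0.1103 3.0118 9.6394]
```

```bash
python3 -m crank '[[0.1,0.8,2.5,0,0,0,0.33],[0,0.8,2.5,0,0,0,0.33],[0,0.7,2.3,0,0,0,0.33],[0,0.5,1.7,0,0,0,0.33],[0,0,0,0,0,0,0.33]]'
python3 -m crank '[[0,0.2,0.6,0,0,0,0.33],[0,0,0,0,0,0,0.33],[0,0,0,0,0,0,0.33]]'
```

```text
time: 37.75
position: [0.5878, 0.2343, 0.1222]
tool_rot: [0.989, -0.022, 0.002, -0.147]
ft_force: [0.2, -0.3, -0.0]
grip_width: 0.058
grip_force: 0.0
time: 38.12
position: [0.589, 0.2336, 0.1178]
tool_rot: [0.989, -0.023, 0.004, -0.147]
ft_force: [0.3, -0.6, 0.6]
grip_width: 0.0585
grip_force: 0.0
```

```bash
python3 -m crank '[[0,0,0,0,0,0,0.38],[0,0,0,0,0,0,0.45],[0,0,0,0,0,0,0.6],[0,0,0,0,0,0,0.6],[0,0,0,0,0,0,0.6]]' 10
```

```text
time: 38.75
position: [0.5889, 0.2342, 0.1178]
tool_rot: [0.989, -0.023, 0.004, -0.148]
ft_force: [0.5, 4.1, 5.7]
grip_width: 0.0496
grip_force: 9.7
```

```bash
python3 -m crank '[[0,0,0,0,0,0,0.6],[0,-0.15,-0.5,0,0,0,0.6],[0,-0.15,-0.5,0,0,0,0.6],[0,-0.15,-0.5,0,0,0,0.6],[0,0,0,0,0,0,0.6]]' 40
python3 -m crank '[[0,0.8,-0.2,0,0,0,0.6],[0,0.8,-0.3,0,0,0,0.6],[0,0.9,-0.3,0,0,0,0.6],[0,0.8,-0.2,0,0,0,0.6],[0,0,0,0,0,0,0.6]]'
python3 - <<'E'
from h import *
t=cams.camera("side")[:,:,::-1].copy()
cv2.imwrite("pics/s6.png",cv2.resize(t[200:350,140:320],(720,600),interpolation=2))
E
```

```text
time: 39.38
position: [0.5888, 0.2333, 0.1331]
tool_rot: [0.989, -0.023, 0.004, -0.147]
ft_force: [0.1, -0.4, -3.3]
grip_width: 0.0482
grip_force: 38.9
time: 40.0
position: [0.5871, 0.1981, 0.1327]
tool_rot: [0.989, -0.024, 0.003, -0.147]
ft_force: [0.7, -0.6, -1.9]
grip_width: 0.0485
grip_force: 38.9
```

View pics/s6.png

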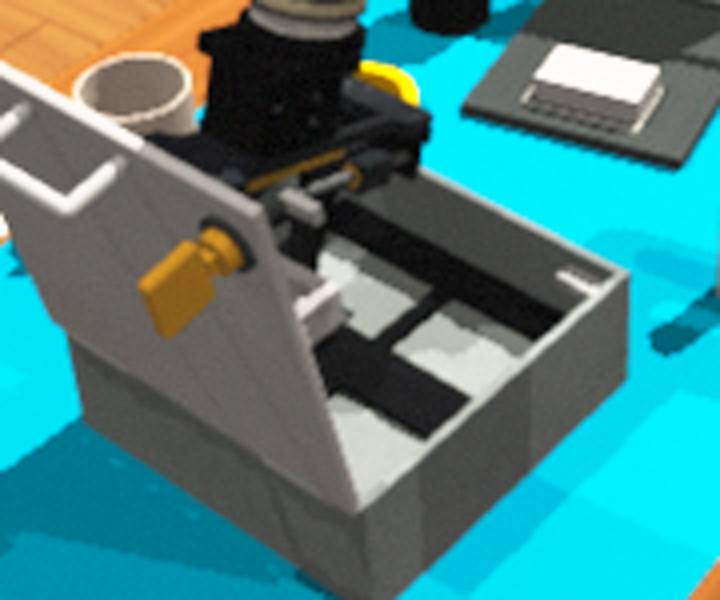

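The side view shows block A held in the tilted pinch at crop (320,300), with its width now flush at 48 mm. Block B lies square on the rectangle at crop (598,85). I'll lift A out, level the tool and go to the pile.

```bash
python3 -m crank '[[0,-0.4,-1.4,0,0,0,0.6],[0,-0.8,-2.6,0,0,0,0.6],[0,-0.8,-2.6,0,0,0,0.6],[0,-0.8,-2.6,0,0,0,0.6],[0,-0.4,-1.4,0,0,0,0.6]]' 45
python3 -m crank '[[0,2,-0.6,-0.08,0,0,0.6],[0,2,0,-0.08,0,0,0.6],[0,2,0,-0.08,0,0,0.6],[0,2,0,-0.057,0,0,0.6],[0,0,0,0,0,0,0.6]]'
python3 - <<'E'
from h import *
o=robot.get_obs();Q=R.from_quat(o["tool_rot"]).as_matrix();print("psi",np.arctan2(Q[1,0],Q[0,0]),Q[:,2]);print(toolmove([.578,-.130,.26]))
E
```

```text
time: 40.67
position: [0.5875, 0.1992, 0.2461]
tool_rot: [0.989, -0.022, 0.005, -0.148]
ft_force: [0.1, 0.6, -3.2]
grip_width: 0.0483
grip_force: 43.8
time: 41.3
position: [0.583, 0.1187, 0.2352]
tool_rot: [1.0, -0.023, -0.0, 0.0]
ft_force: [0.0, 0.9, -3.0]
grip_width: 0.0477
grip_force: 43.8
psi -0.04697582852964506 [-0.0009 -0.0001 -1.    ]
[ 0.6692 24.8618 -2.476 ]
```

```bash
python3 -m crank '[[0.1,4.1,-0.5,0,0,0,0.6],[0.1,4.1,-0.5,0,0,0,0.6],[0.1,4.1,-0.5,0,0,0,0.6],[0.1,4.2,-0.5,0,0,0,0.6],[0.1,4.2,-0.5,0,0,0,0.6]]'
python3 -m crank '[[0.1,4.1,0,0,0,-0.12,0.6],[0,0,0,0,0,-0.127,0.6],[0,0,0,0,0,0,0.6],[0,0,0,0,0,0,0.6]]'
python3 - <<'E'
from h import *
o=robot.get_obs();Q=R.from_quat(o["tool_rot"]).as_matrix();print("psi",np.arctan2(Q[1,0],Q[0,0]),Q[:,2]);print(toolmove([.578,-.1305,.26]))
t=cams.camera("side")[:,:,::-1].copy()
cv2.imwrite("pics/s7.png",cv2.resize(t[120:260,220:360],(600,600),interpolation=2))
E
```

```text
time: 41.92
position: [0.5788, -0.0888, 0.2608]
tool_rot: [1.0, -0.023, 0.0, -0.001]
ft_force: [1.0, 0.7, -2.5]
grip_width: 0.048
grip_force: 43.8
time: 42.42
position: [0.5778, -0.1285, 0.2605]
tool_rot: [0.995, 0.1, -0.0, 0.0]
ft_force: [0.0, -0.0, -2.8]
grip_width: 0.0478
grip_force: 43.8
psi 0.1996906679993677 [-0.0001 -0.     -1.    ]
[-0.0234  0.2041  0.0472]
```

View pics/s7.png

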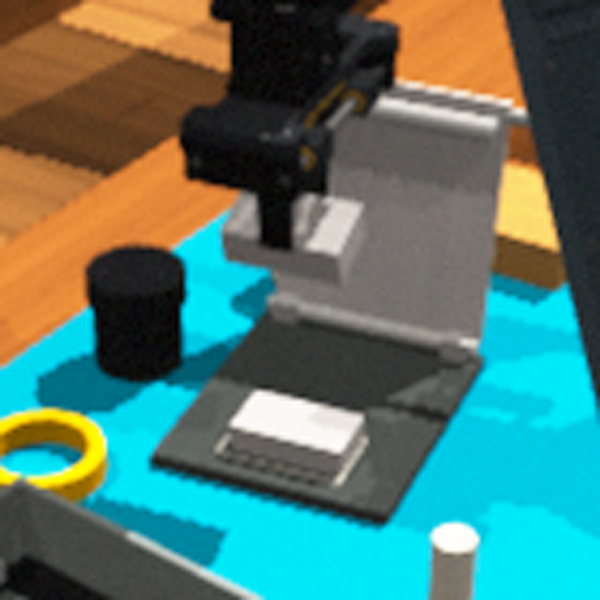

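```bash
python3 - <<'E'
from h import *
c=np.array([(252,390),(368,412),(345,455),(228,435)])*140/600+[220,120]
for h in(.018,.022,.026):
    w=np.array([onz("side",p,.012+h)[:2] for p in c]);print(h,w.mean(0),[round(float(np.linalg.norm(w[i]-w[i-1])),4) for i in range(4)],np.degrees(np.arctan2(*(w[0]-w[1])[::-1])))
E
python3 -m crank '[[0,0.2,4,0,0,0,0.6],[0,0,4,0,0,0,0.6],[0,0,2.5,0,0,0,0.6],[0,0,0,0,0,0,0.6]]'
```

```text
0.018 [ 0.573  -0.1321] [0.0581, 0.0873, 0.0548, 0.0846] 15.967446480048794
0.022 [ 0.5699 -0.1274] [0.0579, 0.0869, 0.0545, 0.0842] 15.96744648004875
0.026 [ 0.5668 -0.1226] [0.0576, 0.0865, 0.0543, 0.0838] 15.96744648004885
time: 42.98
position: [0.5771, -0.1301, 0.1536]
tool_rot: [0.995, 0.1, -0.002, -0.001]
ft_force: [-0.6, -0.3, -3.2]
grip_width: 0.0481
grip_force: 43.8
```

```bash
python3 -m crank '[[0,0,2,0,0,0,0.6],[0,0,0,0,0,0,0.6]]' | egrep 'pos|ft_'
for i in 1 2 3; do python3 -m crank '[[0,0,0.3,0,0,0,0.6],[0,0,0,0,0,0,0.6]]' | egrep 'pos|ft_'; done
```

```text
position: [0.5782, -0.131, 0.1358]
ft_force: [0.3, -0.3, -2.5]
position: [0.5787, -0.1315, 0.1335]
ft_force: [-0.6, -0.4, -3.3]
position: [0.5789, -0.1317, 0.1308]
ft_force: [-0.3, 0.8, 3.7]
position: [0.579, -0.1318, 0.1303]
ft_force: [-4.8, 1.1, 20.7]
```

```bash
python3 -m crank '[[0,0,-0.2,0,0,0,0.6],[0,0,0,0,0,0,0.6]]' | egrep 'pos|ft_'
python3 -m crank '[[0,0,0,0,0,0,0.4],[0,0,0,0,0,0,0.3],[0,0,0,0,0,0,0.3]]'| egrep 'pos|ft_|width'
python3 -m crank '[[0,0,-3,0,0,0,0.3],[0,0,-4,0,0,0,0.3],[-4,0,-4,0,0,0,0.3],[-4,-4,0,0,0,0,0.3],[0,-4,0,0,0,0,0.3]]'
python3 -m crank '[[0,-4,0,0,0,0,0.3],[0,-4,0,0,0,0,0.3],[0,-4,0,0,0,0,0.3],[0,0,0,0,0,0,0.3]]' | egrep pos
python3 - <<'E'
from h import *
t=cams.camera("side")[:,:,::-1].copy();u=cams.camera("top")[:,:,::-1].copy();cv2.imwrite("pics/top8.png",u);cv2.imwrite("pics/side8.png",t)
cv2.imwrite("pics/s8.png",np.hstack([cv2.resize(t[170:260,250:340],(400,400),interpolation=2),cv2.resize(u[150:240,260:350],(400,400),interpolation=2)]))
E
```

```text
position: [0.5789, -0.1318, 0.1306]
ft_force: [-2.0, 1.0, 10.6]
position: [0.5782, -0.1314, 0.1282]
ft_force: [0.5, 0.2, -0.8]
grip_width: 0.0596
time: 45.22
position: [0.4806, -0.0682, 0.2385]
tool_rot: [0.995, 0.099, -0.001, -0.0]
ft_force: [0.4, -0.5, -0.1]
grip_width: 0.0611
grip_force: 0.0
position: [0.4585, 0.0509, 0.2381]
```

View pics/s8.png

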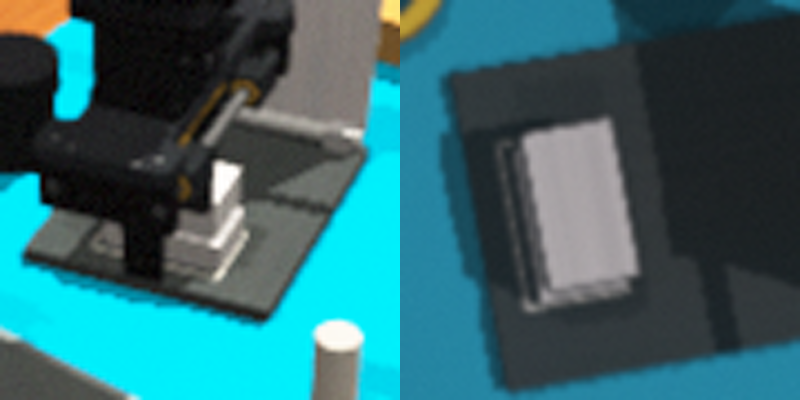

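The crops show A lying level on B, with A's top corners at (522,136), (610,118), (638,275) and (548,292) in the right half. I count 14 pictures viewed, so from here I work from numbers only.

```bash
python3 - <<'E'
from h import *
c=(np.array([(522,136),(610,118),(638,275),(548,292)])-[400,0])*90/400+[260,150]
g=cv2.cvtColor(cv2.imread("pics/top8.png"),cv2.COLOR_BGR2HSV)
m=((g[...,1]<45)&(g[...,2]>105)).astype(np.uint8);n=np.zeros_like(m);n[170:222,283:322]=m[170:222,283:322]
n=cv2.morphologyEx(n,cv2.MORPH_OPEN,np.ones((4,4)));k=max(cv2.findContours(n,0,2)[0],key=cv2.contourArea);bx=cv2.boxPoints(cv2.minAreaRect(k));print(bx.tolist())
for h in(.018,.022,.026):
  for cc in(c,bx):
    w=np.array([onz("top",p,.042+h)[:2] for p in cc]);e=sorted([np.linalg.norm(w[i]-w[i-1]) for i in range(4)]);d=w[0]-w[3];print(h,w.mean(0),np.round(e,4),np.degrees(np.arctan2(d[1],d[0])))
E
```

```text
[[287.7837829589844, 180.7027130126953], [308.3783874511719, 177.27027893066406], [314.6756896972656, 215.05406188964844], [294.0810852050781, 218.4864959716797]]
0.018 [ 0.5798 -0.1365] [0.0478 0.0485 0.0838 0.0847] 10.48502922924687
0.018 [ 0.5758 -0.1386] [0.0491 0.0493 0.0902 0.0903] 10.482928387068855
0.022 [ 0.5794 -0.1362] [0.0476 0.0483 0.0835 0.0843] 10.485029229246857
0.022 [ 0.5755 -0.1383] [0.0489 0.0491 0.0898 0.09  ] 10.482928387068851
0.026 [ 0.5791 -0.136 ] [0.0474 0.0481 0.0831 0.084 ] 10.485029229246864
0.026 [ 0.5752 -0.138 ] [0.0487 0.0489 0.0895 0.0896] 10.48292838706884
```

A is about 6 mm off the rectangle's centre, within tolerance. I'll straddle the pile once and squeeze both blocks square and central before lowering the table.

```bash
python3 -m crank '[[1.6,4,0,0,0,0,0.08],[1.6,4,0,0,0,0,0.08],[1.6,4,0,0,0,0,0.08],[1.6,4,0,0,0,0,0.08],[1.6,4.1,0,0,0,0,0.08]]' | egrep 'pos|width'
python3 -m crank '[[0,0,4,0,0,0,0.08],[0,0,4,0,0,0,0.08],[0,0,0,0,0,0,0.08]]' | egrep 'pos|ft_|width'
python3 -c "
from h import *
print(toolmove([.577,-.130,.096]))"
```

```text
position: [0.5792, -0.1354, 0.2383]
grip_width: 0.0799
position: [0.5763, -0.1333, 0.1554]
ft_force: [0.5, -0.3, 0.8]
grip_width: 0.0801
[ 0.1674 -0.2881  5.938 ]
```

```bash
python3 -m crank '[[0.1,-0.3,3,0,0,0,0.08],[0,0,2.5,0,0,0,0.08],[0,0,0.4,0,0,0,0.08],[0,0,0,0,0,0,0.25]]' | egrep 'pos|ft_|width'
python3 -m crank '[[0,0,0,0,0,0,0.32],[0,0,0,0,0,0,0.38],[0,0,0,0,0,0,0.42],[0,0,0,0,0,0,0.6],[0,0,0,0,0,0,0.6]]' 10
python3 -m crank '[[0,0,0,0,0,0,0.3],[0,0,0,0,0,0,0.15],[0,0,0,0,0,0,0.08],[0,0,-4,0,0,0,0.08],[0,0,-5,0,0,0,0.08]]' | egrep 'pos|ft_|width'
```

```text
position: [0.5797, -0.13, 0.1008]
ft_force: [-0.3, -0.6, -0.2]
grip_width: 0.0757
time: 47.95
position: [0.5797, -0.1301, 0.1003]
tool_rot: [0.995, 0.1, 0.001, 0.001]
ft_force: [0.5, -2.9, 5.1]
grip_width: 0.0475
grip_force: 10.0
position: [0.5777, -0.1286, 0.1888]
ft_force: [0.8, 0.1, 0.6]
grip_width: 0.0793
```

```bash
python3 -m crank '[[0,0,-6,0,0,0,0.3],[0,0,-6,0,0,0,0.5],[0,0,-5.2,0,0,0,0.7],[-1.9,3.3,0,0,0,0,0.7],[-1.9,3.3,0,0,0,0,0.7]]' | egrep 'pos|width'
python3 -m crank '[[-1.9,3.3,0,0,0,0,0.7],[-2,3.3,0,0,0,0,0.7],[-2,3.4,0,0,0,0,0.7],[-2,3.4,0,0,0,0,0.7],[0,0,0,0,0,0,0.7]]' | egrep 'pos|width'
python3 - <<'E'
from h import *
print(toolmove([.5022,-.3478,.25]))
u=cams.camera("top")[:,:,::-1].copy();cv2.imwrite("pics/top9.png",u);cv2.imwrite("pics/side9.png",cams.camera("side")[:,:,::-1])
g=cv2.cvtColor(u,cv2.COLOR_BGR2HSV);m=((g[...,1]<60)&(g[...,2]>70)).astype(np.uint8);n=np.zeros_like(m);n[165:230,275:330]=m[165:230,275:330]
n=cv2.morphologyEx(n,cv2.MORPH_OPEN,np.ones((7,7)))
for k in cv2.findContours(n,0,2)[0]:
  bx=cv2.boxPoints(cv2.minAreaRect(k));w=np.array([onz("top",p,.064)[:2] for p in bx]);print(cv2.contourArea(k),bx.round(1).tolist(),w.mean(0),[np.linalg.norm(w[i]-w[i-1]).round(4) for i in(1,2)],[np.degrees(np.arctan2(*(w[i]-w[i-1])[::-1])) for i in(1,2)])
E
```

```text
position: [0.5544, -0.2012, 0.3624]
grip_width: 0.0381
position: [0.5029, -0.3507, 0.361]
grip_width: 0.0263
[-0.0023 -0.2982 11.1029]
718.0 [[284.5, 178.8000030517578], [306.0, 175.89999389648438], [311.1000061035156, 213.3000030517578], [289.6000061035156, 216.3000030517578]] [ 0.5795 -0.1302] [np.float64(0.0512), np.float64(0.0888)] [np.float64(-80.91840922585276), np.float64(-171.3386947394873)]
```

```bash
python3 -m crank '[[0,-0.3,4,0,0,0,0.7],[0,0,4,0,0,0,0.7],[0,0,3.1,0,0,0,0.7],[0,0,0,0,0,0,0.7]]' | egrep 'pos|ft_'
python3 -m crank '[[0,0,0,0,0,0,0.85],[0,0,0,0,0,0,1],[0,0,0,0,0,0,1],[0,0,0,0,0,0,1]]' 15
```

```text
position: [0.5028, -0.3431, 0.2483]
ft_force: [0.2, -0.9, 0.2]
time: 50.92
position: [0.5045, -0.3466, 0.2526]
tool_rot: [0.995, 0.1, 0.002, 0.002]
ft_force: [0.4, -1.4, 6.1]
grip_width: 0.0114
grip_force: 15.0
```

```bash
python3 -m crank '[[0,0,0,0,0,0,1],[0,-2.6,-0.4,0,0,0,1],[0,-2.6,0,0,0,0,1],[0,-2.5,0.3,0,0,0,1],[0,-2.5,0.8,0,0,0,1]]' 30
python3 -m crank '[[0,-2.4,1,0,0,0,1],[0,-2.2,1.4,0,0,0,1],[0,-1.9,1.7,0,0,0,1],[0,0,0,0,0,0,1]]'
```

```text
time: 51.55
position: [0.4843, -0.2454, 0.245]
tool_rot: [0.995, 0.1, 0.002, 0.002]
ft_force: [4.2, -1.3, -2.0]
grip_width: 0.0109
grip_force: 30.0
time: 52.05
position: [0.4712, -0.1802, 0.2019]
tool_rot: [0.995, 0.1, 0.001, -0.0]
ft_force: [5.1, 4.0, -1.1]
grip_width: 0.0111
grip_force: 30.0
```

```bash
python3 -m crank '[[0,-0.9,0.9,0,0,0,1],[0,-0.8,1,0,0,0,1],[0,-0.7,1.1,0,0,0,1],[0,-0.7,1.1,0,0,0,1],[0,0,0,0,0,0,1]]' | egrep 'pos|ft_'
python3 -m crank '[[0,-0.3,0.6,0,0,0,1],[0,0,0,0,0,0,1]]' | egrep 'pos|ft_'
python3 -m crank '[[0,-0.2,0.5,0,0,0,1],[0,0,0,0,0,0,1]]' | egrep 'pos|ft_'
```

```text
position: [0.4652, -0.151, 0.1608]
ft_force: [6.3, 4.2, -0.5]
position: [0.4646, -0.1482, 0.1552]
ft_force: [6.8, 4.7, -0.1]
position: [0.4641, -0.1459, 0.1502]
ft_force: [6.9, 5.2, -0.9]
```

```bash
for i in 1 2 ; do python3 -m crank '[[0,-0.1,0.35,0,0,0,1],[0,0,0,0,0,0,1]]' | egrep 'pos|ft_'; done
```

```text
position: [0.4638, -0.1445, 0.1468]
ft_force: [7.3, 7.4, 0.4]
position: [0.4636, -0.1432, 0.1433]
ft_force: [7.1, 8.8, 0.6]
```

```bash
for i in 1 2 ; do python3 -m crank '[[0,-0.1,0.25,0,0,0,1],[0,0,0,0,0,0,1]]' | egrep 'pos|ft_'; done
```

```text
position: [0.4634, -0.1422, 0.1409]
ft_force: [7.6, 9.0, 1.6]
position: [0.4633, -0.142, 0.1402]
ft_force: [4.8, 7.4, 17.1]
```

Contact at table angle ≈ 0.316, i.e. a pile of 52 mm (30 + 22). I release the peg and rise.

```bash
python3 -m crank '[[0,0,-0.05,0,0,0,0.85],[0,0,0,0,0,0,0.7],[0,0,0,0,0,0,0.7],[0,0,-3,0,0,0,0.7],[0,0,-5,0,0,0,0.7]]' | egrep 'pos|ft_|width'
python3 -m crank '[[0,0,-5,0,0,0,0.7],[0,0,-5,0,0,0,0.7],[0,0,0,0,0,0,0.7],[0,0,0,0,0,0,0.7]]' | egrep 'pos|ft_'
python3 - <<'E'
from h import *
u=cams.camera("top")[:,:,::-1].copy();s=cams.camera("side")[:,:,::-1].copy();cv2.imwrite("pics/top10.png",u);cv2.imwrite("pics/side10.png",s)
def comps(n,m,roi,zs,kk=3):
    y0,y1,x0,x1=roi;q=np.zeros(m.shape,np.uint8);q[y0:y1,x0:x1]=m[y0:y1,x0:x1];q=cv2.morphologyEx(q,cv2.MORPH_OPEN,np.ones((kk,kk)))
    for k in cv2.findContours(q,0,2)[0]:
        if cv2.contourArea(k)>40:
            bx=cv2.boxPoints(cv2.minAreaRect(k));print(n,cv2.contourArea(k),bx.round(1).tolist())
g=cv2.cvtColor(s,cv2.COLOR_BGR2HSV)
# purple card and white block faces in the side view
comps("side purple",((g[...,0]>125)&(g[...,0]<160)&(g[...,1]>80)),(170,260,240,345),0)
comps("side white",((g[...,1]<60)&(g[...,2]>120)),(195,250,260,325),0)
for th in(.316,):
    a=np.radians(11.5);hx,hy=.6085,-.285
    c=[]
    for x,y in((-.064,.02),(.064,.02),(.064,.168),(-.064,.168)):
        yy=y*np.cos(th)-.017*np.sin(th);zz=y*np.sin(th)+.017*np.cos(th);c.append(proj("side",[hx+np.cos(a)*x-np.sin(a)*yy,hy+np.sin(a)*x+np.cos(a)*yy,.021+zz]))
    print(np.array(c).round(1).tolist())
E
```

```text
position: [0.4608, -0.1424, 0.218]
ft_force: [0.1, -1.4, -0.0]
grip_width: 0.0262
position: [0.4613, -0.1424, 0.3182]
ft_force: [-0.3, 0.0, -0.3]
side purple 350.0 [[272.6000061035156, 198.0], [275.3999938964844, 185.39999389648438], [320.6000061035156, 195.5], [317.79998779296875, 208.10000610351562]]
side white 279.5 [[260.5, 210.8000030517578], [261.1000061035156, 194.6999969482422], [324.6000061035156, 197.0], [324.0, 213.10000610351562]]
[[323.6, 195.6], [286.8, 187.4], [269.0, 196.9], [309.0, 206.2]]
```

```bash
python3 -m crank '[[0,0,-5,0,0,0,0.75],[0,0,-5,0,0,0,0.75],[0,0,-3.7,0,0,0,0.75],[1.4,-4,0,0,0,0,0.75],[1.4,-4,0,0,0,0,0.75]]' | egrep 'pos'
python3 -m crank '[[1.4,-4,0,0,0,0,0.75],[1.4,-4,0,0,0,0,0.75],[1.4,-4,0,0,0,0,0.75],[1.4,-4,0,0,0,0,0.75],[1.4,-4,0,0,0,0,0.75]]' | egrep 'pos'
python3 -m crank '[[1.4,-4,0,0,0,0,0.75],[1.4,-4,0,0,0,0,0.75],[1.4,-4,0,0,0,0,0.75],[1.4,-4,0,0,0,0,0.75],[1.4,-4.1,0,0,0,0.12,0.75]]' | egrep 'pos'
python3 -m crank '[[0,-4.1,0,0,0,0.13,0.75],[0,0,0,0,0,0,0.75],[0,0,0,0,0,0,0.75]]'
python3 - <<'E'
from h import *
o=robot.get_obs();Q=R.from_quat(o["tool_rot"]).as_matrix();print(o["q"],"psi",np.arctan2(Q[1,0],Q[0,0]));print(toolmove([.5339,.408,.354]))
E
```

```text
position: [0.4736, -0.058, 0.4546]
position: [0.5022, 0.1527, 0.4535]
position: [0.5309, 0.3635, 0.4528]
time: 57.65
position: [0.5275, 0.4027, 0.4535]
tool_rot: [1.0, -0.024, -0.001, 0.002]
ft_force: [-1.1, -0.6, -1.2]
grip_width: 0.0216
grip_force: 0.0
[ 0.4846  0.4633  1.0995 -0.0017  1.5831  2.1037] psi -0.04829104544184353
[ 0.6452 -0.5976  9.9449]
```

```bash
python3 -m crank '[[0.6,-0.7,3,0,0,0,0.75],[0,0,3,0,0,0,0.75],[0,0,0,0,0,0,0.75],[0,0,2,0,0,0,0.75],[0,0,0,0,0,0,0.75]]' | egrep 'pos|ft_'
python3 -m crank '[[0,0,1.9,0,0,0,0.75],[0,0,0,0,0,0,0.75],[0,0,0,0,0,0,0.75]]' | egrep 'pos|ft_'
```

```text
position: [0.5339, 0.4088, 0.3754]
ft_force: [-0.3, 0.4, -0.3]
position: [0.5345, 0.4099, 0.3581]
ft_force: [0.1, 0.1, -0.1]
```

```bash
python3 -m crank '[[0,0,0,0,0,0,0.85],[0,0,0,0,0,0,1],[0,0,0,0,0,0,1],[0,0,0,0,0,0,1]]' 15
```

```text
time: 59.15
position: [0.5342, 0.4104, 0.3574]
tool_rot: [1.0, -0.025, 0.001, -0.0]
ft_force: [-0.2, 1.7, 3.3]
grip_width: 0.0096
grip_force: 15.0
```

```bash
python3 -m crank '[[0,0.3,-0.1,0,0,0,1],[0,2.5,-0.7,0,0,0,1],[0,2.6,-0.5,0,0,0,1],[0,2.6,-0.1,0,0,0,1],[0,2.6,0.1,0,0,0,1]]' 30
python3 -m crank '[[0,2.5,0.5,0,0,0,1],[0,2.5,0.7,0,0,0,1],[0,2.4,1,0,0,0,1],[0,2.3,1.3,0,0,0,1],[0,2.1,1.5,0,0,0,1]]'
python3 -m crank '[[0,1.9,1.8,0,0,0,1],[0,1.7,1.9,0,0,0,1],[0,1.4,2.2,0,0,0,1],[0,0,0,0,0,0,1]]'
```

```text
time: 59.78
position: [0.5278, 0.3017, 0.3693]
tool_rot: [1.0, -0.025, -0.001, 0.001]
ft_force: [0.1, 1.0, -0.5]
grip_width: 0.0089
grip_force: 30.0
time: 60.4
position: [0.5207, 0.1836, 0.3178]
tool_rot: [1.0, -0.025, -0.003, 0.002]
ft_force: [0.6, 2.2, -5.5]
grip_width: 0.0085
grip_force: 30.0
time: 60.9
position: [0.5177, 0.1335, 0.2583]
tool_rot: [1.0, -0.025, -0.005, 0.002]
ft_force: [-3.2, -2.7, -1.4]
grip_width: 0.009
grip_force: 30.0
```

```bash
python3 -m crank '[[0,1.2,2.3,0,0,0,1],[0,1,2.4,0,0,0,1],[0,0.3,1.2,0,0,0,1],[0,0,0,0,0,0,1]]' | egrep 'pos|ft_'
python3 -m crank '[[0,0.2,0.7,0,0,0,1],[0,0.1,0.5,0,0,0,1],[0,0,0,0,0,0,1]]' | egrep 'pos|ft_'
```

```text
position: [0.5163, 0.1103, 0.2007]
ft_force: [-7.2, -3.3, -1.8]
position: [0.5162, 0.1079, 0.1896]
ft_force: [-5.6, -1.9, -2.4]
```

```bash
python3 -m crank '[[0,0,0.3,0,0,0,1],[0,0,0,0,0,0,1]]' | egrep 'pos|ft_'
python3 -m crank '[[0,0,0.15,0,0,0,1],[0,0,0,0,0,0,1]]' | egrep 'pos|ft_'
```

```text
position: [0.5162, 0.1079, 0.1893]
ft_force: [-10.1, -3.7, 15.8]
position: [0.5162, 0.1079, 0.1891]
ft_force: [-12.2, -4.1, 25.6]
```

```bash
python3 -m crank '[[0,0,-0.3,0,0,0,0.8],[0,0,0,0,0,0,0.5],[0,0,0,0,0,0,0.5],[0,0,-3,0,0,0,0.5],[0,0,-5,0,0,0,0.5]]' | egrep 'pos|ft_|width'
python3 -m crank '[[0,0,0,0,0,-0.177,0.5],[0,0,0,0,0,-0.177,0.5],[0,0,0,0,0,-0.177,0.5],[0,0,0,0,0,-0.177,0.5],[0,0,0,0,0,-0.177,0.5]]' | egrep 'pos|ft_'
python3 -m crank '[[0,0,0,0,0,-0.177,0.5],[0,0,0,0,0,-0.177,0.5],[0,0,0,0,0,-0.177,0.5],[0,0,0,0,0,-0.177,0.5],[0,0,0,0,0,0,0.5]]' | egrep 'pos|ft_'
python3 - <<'E'
from h import *
o=robot.get_obs();Q=R.from_quat(o["tool_rot"]).as_matrix();print(o["q"],"psi",np.arctan2(Q[1,0],Q[0,0]));print(toolmove([.4218,.1297,.187]))
E
```

```text
position: [0.5185, 0.1081, 0.2674]
ft_force: [1.0, -0.7, 0.2]
grip_width: 0.0422
position: [0.5195, 0.1082, 0.2681]
ft_force: [0.7, 0.2, -0.3]
position: [0.5194, 0.1082, 0.2681]
ft_force: [-0.1, 0.3, 0.1]
[-0.005   0.4332  1.6951 -0.0011  1.0132  0.0245] psi 1.5418541525982745
[ 1.8767 -9.8194  8.1035]
```

```bash
python3 -m crank '[[0.6,-3.3,0,0,0,0,0.5],[0.6,-3.3,0,0,0,0,0.5],[0.7,-3.2,0,0,0,0,0.5],[0,0,2,0,0,0,0.5],[0,0,2,0,0,0,0.5]]' | egrep 'pos|ft_'
python3 -m crank '[[0,0,2,0,0,0,0.5],[0,0,2,0,0,0,0.5],[0,0,0,0,0,0,0.5]]' | egrep 'pos|ft_'
python3 -m crank '[[0,0,0,0,0,0,0.75],[0,0,0,0,0,0,0.9],[0,0,0,0,0,0,1],[0,0,0,0,0,0,1],[0,0,0,0,0,0,1]]' 20
```

```text
position: [0.4218, 0.1299, 0.2283]
ft_force: [0.8, -0.2, 0.4]
position: [0.4211, 0.1296, 0.1873]
ft_force: [-0.7, -0.1, 0.1]
time: 65.78
position: [0.4217, 0.1297, 0.1886]
tool_rot: [0.717, 0.697, -0.0, 0.001]
ft_force: [-0.2, -0.3, 2.5]
grip_width: 0.0093
grip_force: 20.0
```

```bash
python3 -m crank '[[0,0,0,0,0,-0.13,1],[0,0,0,0,0,-0.13,1],[0,0,0,0,0,-0.13,1],[0,0,0,0,0,-0.13,1],[0,0,0,0,0,-0.13,1]]' 25
python3 -m crank '[[0,0,0,0,0,-0.13,1],[0,0,0,0,0,-0.13,1],[0,0,0,0,0,-0.13,1],[0,0,0,0,0,-0.13,1],[0,0,0,0,0,-0.13,1]]' | egrep 'pos|ft_|width'
python3 -m crank '[[0,0,0,0,0,-0.13,1],[0,0,0,0,0,-0.14,1],[0,0,0,0,0,0,1],[0,0,0,0,0,0,1]]' | egrep 'pos|ft_|width'
python3 - <<'E'
from h import *
o=robot.get_obs();Q=R.from_quat(o["tool_rot"]).as_matrix();print("psi",np.arctan2(Q[1,0],Q[0,0]),o["moment"],o["ft_force"])
E
```

```text
time: 66.4
position: [0.4221, 0.1298, 0.1886]
tool_rot: [0.455, 0.891, 0.0, 0.001]
ft_force: [0.5, 0.5, 1.9]
grip_width: 0.0084
grip_force: 25.0
position: [0.4223, 0.13, 0.1886]
ft_force: [0.7, 1.4, 1.2]
grip_width: 0.0088
position: [0.4223, 0.1301, 0.1886]
ft_force: [1.5, 4.3, 2.3]
grip_width: 0.0091
psi 3.1102565374175506 [ 0.9348 -0.3648 -0.3131] [1.5372 4.3158 2.3288]
```

The moment against the stop (0.31 N m) shows the key is fully back. I release it, rise clear and check.

```bash
python3 -m crank '[[0,0,0,0,0,0.02,0.8],[0,0,0,0,0,0,0.5],[0,0,0,0,0,0,0.5],[0,0,-4,0,0,0,0.5],[0,0,-5,0,0,0,0.5]]' | egrep 'pos|ft_|width'
python3 -m crank '[[4,0,-5,0,0,0,0.5],[4,-2,-5,0,0,0,0.5],[0,-4,0,0,0,0,0.5],[0,-4,0,0,0,0,0.5],[0,0,0,0,0,0,0.5]]' | egrep 'pos|ft_'
python3 - <<'E'
from h import *
u=cams.camera("top")[:,:,::-1].copy();s=cams.camera("side")[:,:,::-1].copy();cv2.imwrite("pics/top11.png",u);cv2.imwrite("pics/side11.png",s)
for n,im,old in(("top",u,"pics/top0.png"),("side",s,"pics/side0.png")):
    o=cv2.imread(old);g,g0=[cv2.cvtColor(a,cv2.COLOR_BGR2HSV).astype(int) for a in(im,o)]
    for nm,f in(("brass",lambda h:(h[...,0]>10)&(h[...,0]<25)&(h[...,1]>150)&(h[...,2]>70)),("panel/light",lambda h:(h[...,1]<45)&(h[...,2]>105))):
        roi=(slice(245,290),slice(165,200)) if n=="top" else (slice(240,275),slice(265,300))
        if nm!="brass": roi=(slice(150,285),slice(80,212)) if n=="top" else (slice(195,320),slice(150,300))
        for t,h in(("now",g),("start",g0)):
            m=f(h)[roi];print(n,nm,t,m.sum(),np.argwhere(m).mean(0).round(1) if m.any() else None,np.argwhere(m).min(0) if m.any() else None,np.argwhere(m).max(0) if m.any() else None)
# pile: +y faces of the blocks under the raised table, side view
g=cv2.cvtColor(s,cv2.COLOR_BGR2HSV).astype(int)
a=np.radians(11.5);sp=np.array([.577,-.130])
def W(x,y,z):return [sp[0]+np.cos(a)*x-np.sin(a)*y,sp[1]+np.sin(a)*x+np.cos(a)*y,.012+z]
print("expected face corners",[proj("side",W(x,.024,z)).round(1).tolist() for x,z in((-.042,0),(.042,0),(.042,.022),(-.042,.022),(.042,.052),(-.042,.052))])
for r in range(204,240,2):print(r,"".join("#" if (g[r,c,1]<70 and g[r,c,2]>75) else "p" if 125<g[r,c,0]<160 and g[r,c,1]>80 else "b" if 85<g[r,c,0]<112 and g[r,c,1]>120 else "." for c in range(250,340)))
E
```

```text
position: [0.4206, 0.1294, 0.2782]
ft_force: [1.0, -0.8, 0.5]
grip_width: 0.0421
position: [0.3403, 0.0331, 0.3739]
ft_force: [-0.0, -0.3, -0.3]
top brass now 70 [18.9 13.7] [12 10] [27 19]
top brass start 63 [19.5 13.3] [12 10] [27 19]
top panel/light now 10190 [62.4 63.7] [9 7] [124 123]
top panel/light start 10854 [64.9 63.5] [9 7] [124 123]
side brass now 181 [19.6 16.5] [10 11] [29 22]
side brass start 172 [19.7 16.7] [10 11] [29 22]
side panel/light now 7180 [77.1 75.9] [0 6] [124 149]
side panel/light start 7297 [77.  76.9] [0 6] [124 149]
expected face corners [[298.0, 230.9], [272.2, 224.4], [272.2, 218.5], [298.1, 224.9], [272.0, 210.3], [298.3, 216.6]]
204 ..................#....##########################pppppppppppppp###########........bbbbbbbb
206 ...p.b...bbbbbbbbbbb........##...########################.pp###########...........bbbbbbbb
208 bbbbbbbbbbbbbbbbbbb..........#.....#..##.############################...........bbbbbbbbbb
210 bbbbbbbbbbbbbbbbbb....##########...........##....########################......bbbbbbbbbbb
212 bbbbbbbbbbbbbbbbb.....###################...
[... 581 characters left out ...]
................bbbbbbbbbbbbbbbbbbb
226 bbbbbb................#..###....###################..................bbbbbbbbbbbbbbbbbbbbb
228 bbbbbbb.......................##..##....###########.................bbbbbbbbbbbbbbbbbbbbbb
230 bbbbbbbbbbbbbbb......................#######.....##................bbbbbbbbbbbbbbbbbbbbbbb
232 .bbbbbbbbbbbbbbbbbbbbb.......................#####.......#######..bbbbbbbbbbbbbbbbbbbbbbbb
234 ####.bbbbbbbbbbbbbbbbbbbbbbbbb..........................########.bbbbbbbbbbbbbbbbbbbbbbbbb
236 ########.bbbbbbbbbbbbbbbbbbbbbbbbbbbbb.................#######.bbbbbbbbbbbbbbbbbbbbbbbbbbb
238 bbbb########bbbbbbbbbbbbbbbbbbbbbbbbbbbbbbbbb..........#.####.bbbbbbbbbbbbbbbbbbbbbbbbbbbb
```

The key and panel match the start pictures, and both block faces lie where a centred pile should (columns 272–300). Handing in.

```bash
python3 -c "
from rig import ticket
print(ticket.hand_in())"
```

```text
the job is handed in; nothing more can be done
None
```

The job is handed in, though the call returned no verdict: the box held two blocks (22 and 30 mm), now piled on the white rectangle with the table's roller resting on them, and the last images and forces show the panel shut and the key back at its locked stop.

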